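Set out a bioprinter stage for a print run

TASK

Set out the print stage for the next run: first stand the glass dish on the large white ring; then put the orange purge cup halfway between the dish and the brass clamp, the steel calibration puck halfway between the dish and the black sensor block, and stand the amber ink cartridge upright on the small white ring behind the dish. Last of all, lay the green glass cover centrally on top of the dish, knob up. Put the glass dish and cover down, do not drop them, and leave the white bottle and the grey spare cup where they stand.

Things in the scene. Friction and masses are not known exactly. Their poses are not given: they have to be found in the camera images.
- stage: Fixed aluminium plate 200 (x) by 330 (y) by 20 mm with a dark inlay; flat top at z = 20 mm. Origin at bench height under its centre, which is the centre of the large white ring (66 mm across, painted). Small white ring (42 mm, painted): centred 68 mm along stage +x, which points away from the robot (behind), within 12 degrees. Clamp and sensor stand 140 mm either side on its y axis, sides vary.
- clamp: Brass hex-headed clamp screw on a steel washer, fixed on the stage, 28 mm across and 28 mm high. Origin at the centre of its underside, on the stage's top. 140 mm from the centre of the large ring.
- sensor: Black square sensor block with a red dot on top, fixed on the stage, 26 by 26 by 26 mm. Origin at the centre of its underside, on the stage's top. 140 mm from the centre of the large ring.
- dish: Round open clear glass dish with a blue rim, loose: 56 mm outside diameter, 20 mm high, wall 3 mm, 60 g. Origin at the centre of its underside, z up. Starts upright on the bench.
- cover: Round flat green glass cover, loose: disc 66 mm across and 5 mm thick with a green upright knob on its centre, 18 mm diameter and 18 mm tall (top at 23 mm), 60 g. Flat underside with no lip: it just lies on the dish's rim. Origin at the centre of its underside, z up. Starts on the bench, knob up.
- cup: Orange plastic purge cup, loose, open on top: 36 mm outside diameter, 35 mm high, wall 3 mm, 40 g. Origin at the centre of its underside, z up. Starts upright on the bench.
- puck: Steel calibration puck with a black cross on top, loose: solid cylinder 36 mm diameter, 22 mm high, 120 g. Origin at the centre of its underside, z up. Starts upright on the bench.
- cartridge: Amber ink cartridge with a yellow cap, loose, standing upright: black foot 32 mm diameter and 10 mm high, amber barrel 26 mm diameter from 10 to 50 mm, yellow cap 28 mm diameter from 50 to 60 mm (the top), 50 g. Origin at the centre of its underside, z up.
- spare: Grey spare cup, loose, otherwise just like the orange one (36 mm diameter, 35 mm high). Not part of the job: leave it. Origin at the centre of its underside.
- bottle: White bottle with a red cap, loose, 48 mm diameter and 95 mm high, 180 g. Not part of the job: leave it. Origin at the centre of its underside.
Mind the look-alikes: they are no part of the job. What is shaped like the cup but blue is not meant.

How it is judged:
By the outcome, as a careful person would: the job done as asked, in the order asked, and still so for the second after the job is handed in, with the robot touching nothing.
It also fails if it takes over 115 s, if anything falls off the work surface, if the arm or the gripper's body presses on something with over 40 N, if the wrist force passes 120 N, or if a joint passes its speed limit or range.

ROBOT

A 6-joint arm with a two-finger parallel gripper is mounted at the origin on the work surface. World frame = base frame: x ahead of the robot, y to its left, z up, the work surface at z = 0. Lengths are in m, angles in rad, forces in N, time in s.
With the tool pointing down it reaches from about 0.3 to 0.85 m from the base axis. Payload 5.4 kg.
Tool frame: the origin (TCP) lies midway between the tips of the shut fingers; the grasp point (between the pads) lies 19 mm behind it; y points along the fingers, x is the direction in which the jaws open and shut, and the axes are right-handed (so a half turn about y gives the same grasp; the last joint's range is limited). The gripper opens to 85 mm and grips with 20 to 120 N. Pads are 22 mm wide; open, the fingers measure 114 mm over their backs; the gripper's body (76 mm by 85 mm) begins 54 mm behind the grasp point. The pads swing forward as they close: fully open they stand 13 mm farther back than shut.
Start: joints at [-1.492, 0.158, 1.597, -0, 1.386, -0.21], TCP at [0.164, -0.551, 0.231] pointing down, gripper open.
Joint ranges: [-2.91, 2.91], [-0.94, 2.29], [0.18, 2.7], [-1.29, 4.43], [0.17, 2.64], [-3, 3]. Speed limits (rad/s): [2.57, 2.57, 3.14, 3.14, 3.14, 3.14].

INTERFACE

Orientations are given as a 3x3 rotation matrix whose columns are the frame's x, y, z axes.
In Python, from bench import sensors, capture, camera_model, ticket gives the robot as it stands.
- The arm moves only by the tool play_rows, never from a script. Its argument "steps" is a list of rows, each an object of numbers: "dx", "dy", "dz": the shift along the tool's x, y, z in m; "ax", "ay", "az": the turn, a rotation vector about the tool's x, y, z in rad. In form: [{"dx": .., "dy": .., "dz": .., "ax": .., "ay": .., "az": ..}, ...]. A call has 1 to 8 rows; each row shifts and turns the pose as measured when the row begins, along the tool's axes as they then stand; what a row does not reach is not made up. A row lasts 1/8 s, in which the tool goes at most 62.5 mm and 10.7 degrees, less where a joint would pass 70% of its speed; a pose out of reach is approached as far as the arm can. A call with a gripper value outside its range is refused whole. "jaw" is the finger opening in m, from 0 to 0.0854, set as the call begins (left out, the last holds). The fingers move at their own pace and stop on an object; "newtons" is the grip in N (left out, the last holds). Time passes only in rows, so rows that do not move let the fingers close. It gives the time, the measured TCP pose, the force and the opening at its end, in the units of the state.
- sensors.get_obs(): the state, without advancing time (a new reading comes with each control period).
- capture(name): name is "scene" or "top" or "wrist"; returns the picture (384x512x3 uint8, blue, green, red); there is no depth.
- camera_model(name): a dict with "intrinsics" (3x3 intrinsics, pixels), "cam_to_world" (4x4, takes a point from camera to world coordinates); the wrist camera has in their place "mount" (4x4, takes a point from camera to tool coordinates, whose origin is the TCP and whose axes are the tool frame's). Camera axes: x right, y down, z forward; pixel columns grow to the right and rows downward; lengths in m; the calibration is good to about 2 mm. The wrist camera is an equidistant fisheye: a pixel r from the principal point sees the ray r / f radians off the axis. A picture is of the moment at which its call begins: read the wrist's pose just before it. camera_model takes no time and is no camera call.
- ticket.close_job(): hands the job in, once; it reports no verdict.
The state is a dict: "clock": time; "joints": joint angles; "joint_velocities": joint speeds; "tau": joint torques, N m; "position": TCP position; "ee_rot": TCP orientation; "force": force on the tool from outside, world axes, zero at the start; "ft_torque": the same for the moment, N m; "width": opening from 0.0 (shut) to 1.0 (fully open).
Only numpy, scipy, OpenCV 4.12 (cv2) and the standard library are available. Lean on these libraries where they do the work, as an engineer would, in place of code of your own. Each camera call takes 0.05 s, during which the arm holds its last target.

## Working session

There is one attempt and no reset: what is moved stays moved. The work goes in short steps, Python scripts to look and compute and a tool call to move; the robot and the scene stay as the last step left them, time stands still between calls to the robot, and variables do not carry over. Pictures are saved under pics/ and viewed, and the job is handed in when it is done.

Besides the shell and the picture viewer there is one more tool, called after "Request:" as name(argument=value, ...), one argument or row to a line, values as JSON. play_rows: Moves the arm, as the interface text tells. Its arguments: {"type":"object","properties":{"steps":{"type":"array"},"jaw":{"type":"number"},"newtons":{"type":"number"}},"required":["steps"]}

```bash
ls; mkdir -p pics; python3 - <<'E'
from bench import sensors,capture,camera_model
import cv2,numpy as np
np.set_printoptions(precision=4,suppress=True)
o=sensors.get_obs()
for k,v in o.items(): print(k,v)
for n in("scene","top","wrist"):
    print(n,camera_model(n))
    im=capture(n);cv2.imwrite(f"pics/{n}0.png",im)
E
```

```text
pics
clock 0.0
joints [-1.4921  0.1591  1.5983 -0.      1.3862 -0.2101]
joint_velocities [ 0.001   0.0005 -0.0008  0.001   0.0006 -0.0001]
tau [  0.0005 -39.5992 -33.1432  -0.0001   0.0082  -0.    ]
position [ 0.1637 -0.5506  0.2303]
ee_rot [[ 0.2848 -0.0002  0.9586]
 [-0.9586  0.002   0.2848]
 [-0.0019 -1.      0.0004]]
force [0.0332 1.2177 0.2984]
ft_torque [ 0.0203 -0.0353  0.0057]
width 0.9999776609850071
scene {'intrinsics': array([[498.1012,   0.    , 266.8087],
       [  0.    , 498.1012, 189.244 ],
       [  0.    ,   0.    ,   1.    ]]), 'cam_to_world': array([[-0.812 ,  0.3422, -0.4727,  1.0837],
       [ 0.5835,  0.4939, -0.6447,  0.767 ],
       [ 0.0128, -0.7993, -0.6007,  0.7875],
       [ 0.    ,  0.    ,  0.    ,  1.    ]])}
top {'intrinsics': array([[425.215 ,   0.    , 258.7829],
       [  0.    , 425.215 , 199.6659],
       [  0.    ,   0.    ,   1.    ]]), 'cam_to_world': array([[-0.0258, -0.9933,  0.1127,  0.3935],
       [-0.9995,  0.0278,  0.0165, -0.0185],
       [-0.0195, -0.1122, -0.9935,  1.0759],
       [ 0.    ,  0.    ,  0.    ,  1.    ]])}
wrist {'intrinsics': array([[297.3186,   0.    , 259.0008],
       [  0.    , 297.3186, 185.9777],
       [  0.    ,   0.    ,   1.    ]]), 'mount': array([[ 1.    , -0.    ,  0.    , -0.0014],
       [-0.    , -0.3109,  0.9504, -0.1439],
       [-0.    , -0.9504, -0.3109,  0.0801],
       [ 0.    ,  0.    ,  0.    ,  1.    ]])}
```

View pics/top0.png

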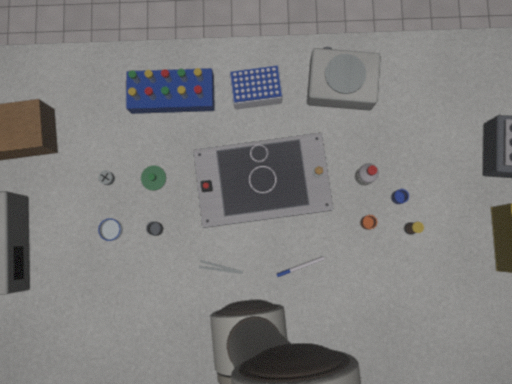

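View pics/scene0.png

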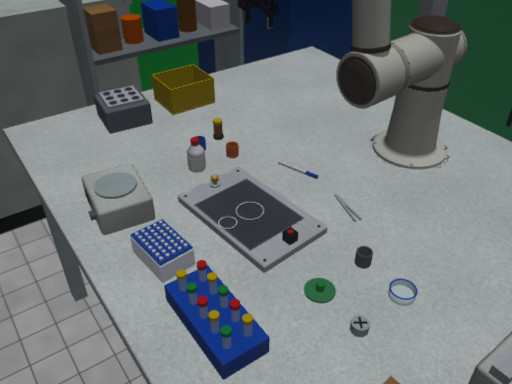

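View pics/wrist0.png

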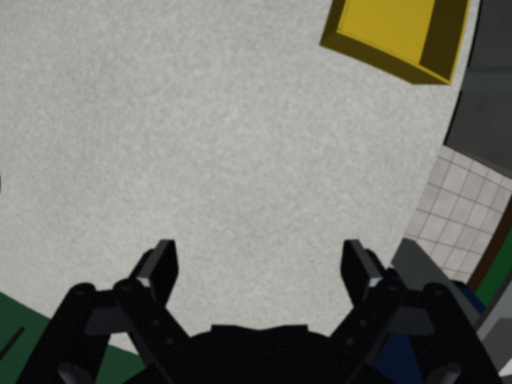

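```bash
cat > h.py <<'E'
import cv2,numpy as np
from bench import sensors,capture,camera_model
np.set_printoptions(precision=4,suppress=True)
def ray(n,uv,obs=None):
    m=camera_model(n);K=m["intrinsics"];u=(np.array(uv,float)-[K[0,2],K[1,2]])/K[0,0]
    if n=="wrist":
        r=np.hypot(*u);d=np.array([*(u/max(r,1e-9)*np.sin(r)),np.cos(r)])
        T=np.eye(4);T[:3,:3]=obs["ee_rot"];T[:3,3]=obs["position"];T=T@m["mount"]
    else:
        d=np.array([u[0],u[1],1.]);T=m["cam_to_world"]
    return T[:3,3],T[:3,:3]@d
def onplane(n,uv,z,obs=None):
    o,d=ray(n,uv,obs);return (o+d*(z-o[2])/d[2])
def proj(n,p,obs=None):
    m=camera_model(n);K=m["intrinsics"]
    if n=="wrist":
        T=np.eye(4);T[:3,:3]=obs["ee_rot"];T[:3,3]=obs["position"];T=T@m["mount"]
    else:T=m["cam_to_world"]
    q=T[:3,:3].T@(np.array(p)-T[:3,3])
    if n=="wrist":
        r=np.hypot(q[0],q[1]);a=np.arctan2(r,q[2]);u=q[:2]/max(r,1e-9)*a
    else:u=q[:2]/q[2]
    return u*K[0,0]+[K[0,2],K[1,2]]
def blobs(im,lo,hi,amin=12):
    h=cv2.cvtColor(im,cv2.COLOR_BGR2HSV);m=cv2.inRange(h,lo,hi)
    n,l,s,c=cv2.connectedComponentsWithStats(m)
    return [(c[i].round(2),s[i]) for i in range(1,n) if s[i,4]>=amin],m
E
python3 - <<'E'
from h import *
im=cv2.imread("pics/top0.png")
def crop(x0,y0,w,h,s,n):
    cv2.imwrite(n,cv2.resize(im[y0:y0+h,x0:x0+w],None,fx=s,fy=s,interpolation=cv2.INTER_CUBIC))
crop(90,160,90,85,7,"pics/t_l.png");crop(340,150,100,90,6.5,"pics/t_r.png");crop(185,125,155,110,5,"pics/t_s.png")
for nm,lo,hi in [("green",(45,80,30),(85,255,255)),("orange",(3,120,60),(18,255,255)),("blue",(105,80,40),(130,255,255)),("yellow",(19,100,80),(32,255,255)),("red",(0,150,60),(3,255,255)),("black",(0,0,0),(179,90,50))]:
    for c,s in blobs(im,lo,hi,6)[0]:
        if s[4]<2500: print(nm,c,s,onplane("top",c,0.02)[:2])
E
```

```text
green [180.95  72.4 ] [178  69   7   8  42] [0.8514 0.1926]
green [132.1  74. ] [129  71   7   7  41] [0.8514 0.3201]
green [164.82  90.2 ] [161  87   8   8  45] [0.8049 0.2347]
green [151.89 177.57] [142 168  20  21 138] [0.577  0.2677]
green [162.  178.4] [160 175   4   9  15] [0.5742 0.242 ]
orange [317.67 171.  ] [317 169   3   4   6] [ 0.5816 -0.1507]
orange [368.09 221.74] [363 216  11  13 117] [ 0.4508 -0.2697]
blue [255.72  84.14] [231  66  51  36 915] [ 0.8133 -0.0007]
blue [400.43 195.84] [394 189  15  14 159] [ 0.513  -0.3532]
blue [283.07 272.67] [277 270  13   7  43] [ 0.3318 -0.0557]
yellow [197.61  71.86] [195  69   6   7  36] [0.8514 0.1492]
yellow [148.15  73.32] [145  70   7   8  41] [0.8518 0.2782]
yellow [181.2   89.72] [178  87   7   7  40] [0.8048 0.1922]
yellow [132.05  91.34] [129  88   7   8  38] [0.8047 0.3199]
yellow [510.69 208.06] [510 204   2  11  16] [ 0.4751 -0.6213]
yellow [417.19 226.92] [412 222  12  11  97] [ 0.4348 -0.3893]
red [164.71  72.71] [163  71   4   5  14] [0.852  0.2349]
red [197.46  89.15] [196  87   4   5  13] [0.8049 0.15  ]
red [148.75  90.75] [146  89   6   4  12] [0.8048 0.2764]
red [372.17 169.96] [369 167   7   7  24] [ 0.5802 -0.2869]
red [205.54 184.85] [204 183   4   4  13] [0.5545 0.132 ]
black [ 42. 105.] [ 41 104   3   4   7] [0.7758 0.5542]
black [ 43.89 110.22] [ 41 108   7   5   9] [0.7616 0.5488]
black [ 44.97 122.8 ] [ 42 116   9  13  30] [0.7281 0.545 ]
black [489.72 146.05] [484 118  12  57 552] [ 0.6324 -0.5836]
black [ 47.39 139.48] [ 43 133  12  15  54] [0.6838 0.5373]
black [205.5 190. ] [203 190   6   1   6] [0.5415 0.1323]
black [ 18.45 262.7 ] [ 10 245  18  38 404] [0.3724 0.6004]
black [249.51 304.77] [222 301  51  10 169] [0.2567 0.0283]
black [274.71 306.29] [273 305   5   4   7] [ 0.2517 -0.0329]
```

```bash
python3 - <<'E'
import cv2,numpy as np
a=cv2.imread("pics/t_l.png");b=cv2.imread("pics/t_r.png");print(a.shape,b.shape)
E
```

```text
(595, 630, 3) (585, 650, 3)
```

View pics/t_l.png

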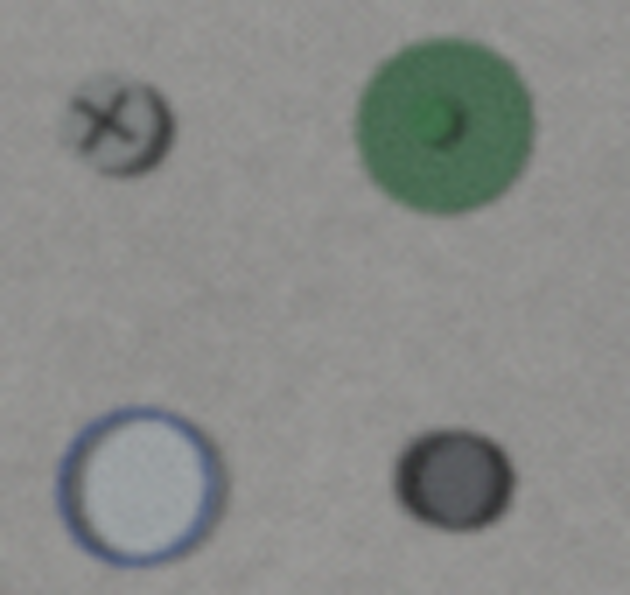

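View pics/t_r.png

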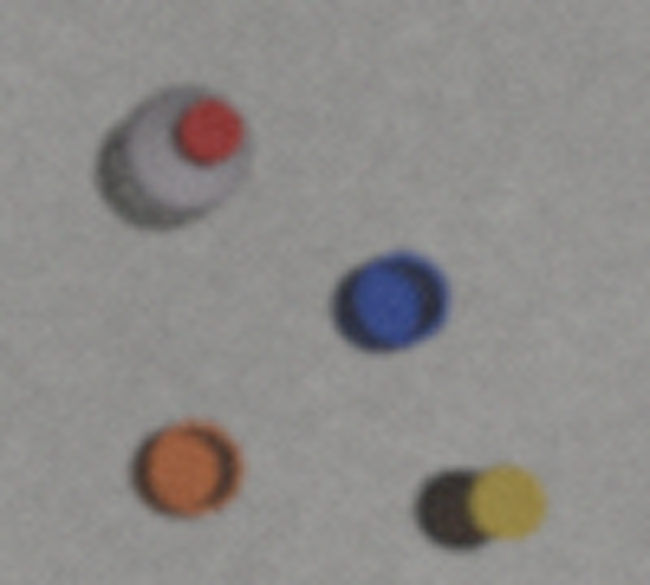

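View pics/t_s.png

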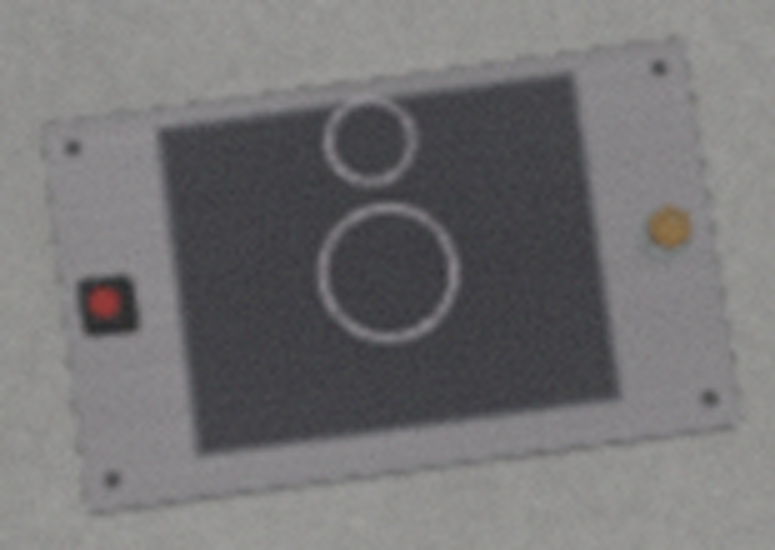

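```bash
python3 - <<'E'
from h import *
from h import capture
# average several? use 1 extra frame (0.05s each)
ims=[cv2.imread("pics/top0.png")]+[capture("top") for _ in range(3)]
im=np.mean(ims,0).astype(np.uint8);cv2.imwrite("pics/topavg.png",im)
sc=np.mean([cv2.imread("pics/scene0.png")]+[capture("scene") for _ in range(3)],0).astype(np.uint8);cv2.imwrite("pics/sceneavg.png",sc)
g=cv2.cvtColor(im,cv2.COLOR_BGR2GRAY)
# rings
r=g[133:218,222:302]
print(np.percentile(r,[5,50,95,99]))
m=np.zeros_like(g);m[145:205,230:298]=(g[145:205,230:298]>95)
n,l,s,c=cv2.connectedComponentsWithStats(m)
for i in range(1,n):
    if s[i,4]>15:
        p=np.argwhere(l==i)[:,::-1].astype(np.float32)
        e=cv2.fitEllipse(p);print(s[i],e,onplane("top",e[0],.02))
E
```

```text
[ 63.  67. 145. 148.]
[230 145  38  17 159] ((250.53350830078125, 151.97760009765625), (14.838266372680664, 40.745243072509766), 95.7522964477539) [0.6354 0.0169 0.02  ]
[249 166  28  28 149] ((262.271240234375, 179.11737060546875), (26.11649513244629, 26.419803619384766), 93.16507720947266) [ 0.565 -0.011  0.02 ]
```

```bash
python3 - <<'E'
from h import *
im=cv2.imread("pics/topavg.png");g=cv2.cvtColor(im,cv2.COLOR_BGR2GRAY);hsv=cv2.cvtColor(im,cv2.COLOR_BGR2HSV)
def ell(m,n="top",z=0,off=(0,0)):
    k,l,s,c=cv2.connectedComponentsWithStats(m.astype(np.uint8))
    i=1+np.argmax(s[1:,4]);cs,_=cv2.findContours((l==i).astype(np.uint8),cv2.RETR_EXTERNAL,cv2.CHAIN_APPROX_NONE)
    p=max(cs,key=len);e=cv2.fitEllipse(p) if len(p)>5 else None
    return c[i].round(2),s[i,4],np.round(e[0],2),np.round(e[1],1),onplane(n,e[0],z)
def win(x0,x1,y0,y1,f):
    m=np.zeros(g.shape,np.uint8);m[y0:y1,x0:x1]=f[y0:y1,x0:x1];return m
yy,xx=np.mgrid[:384,:512]
d=np.hypot(xx-258.7,yy-152.8)
sm=((d>5)&(d<12)&(g>88)&(yy>145)).astype(np.uint8)
p=np.argwhere(sm)[:,::-1].astype(np.float32);w=g[sm>0]
e=cv2.fitEllipse(p);print("small",e,onplane("top",e[0],.02))
H,S,V=cv2.split(hsv)
print("sens",ell(win(195,215,175,195,(((H<8)|(H>170))&(S>120))),z=.046))
print("clamp",ell(win(310,328,162,180,((H>8)&(H<30)&(S>90))),z=.048))
print("cover",ell(win(138,170,162,194,((H>45)&(H<90)&(S>60))),z=.005))
print("orange",ell(win(355,382,208,238,((H>2)&(H<22)&(S>90))),z=.03))
print("cart",ell(win(400,430,216,238,((H>19)&(H<35)&(S>100))),z=.06))
print("dish",ell(win(95,128,213,245,((H>100)&(H<130)&(S>60))),z=.02))
print("puck light",ell(win(92,120,163,190,((V<115)))))
print("spare",ell(win(142,168,215,240,((V<100)))))
print(im[178,110],im[178,100:116].tolist()[0:3],im[160,120])
for n,s in (("scene",sc) if 0 else ("scene",cv2.imread("pics/sceneavg.png")),):
    cv2.imwrite("pics/s_c.png",cv2.resize(s[235:345,290:430],None,fx=5,fy=5,interpolation=cv2.INTER_CUBIC))
    cv2.imwrite("pics/s_d.png",cv2.resize(s[105:195,170:260],None,fx=6,fy=6,interpolation=cv2.INTER_CUBIC))
for nm,p in (("dishc",(.45,.376,0)),): print(proj("scene",p))
E
```

```text
small ((258.4066467285156, 152.69886779785156), (16.10087013244629, 17.73750877380371), 113.39205932617188) [ 0.6329 -0.003   0.02  ]
sens (array([205.4 , 184.96]), np.int32(25), array([205.42, 184.96]), array([4.4, 5.3]), array([0.5503, 0.1286, 0.046 ]))
clamp (array([318.59, 170.19]), np.int32(37), array([318.63, 170.19]), array([5.9, 6.3]), array([ 0.5785, -0.1496,  0.048 ]))
cover (array([153.16, 177.54]), np.int32(439), array([153.16, 177.53]), array([22.6, 22.9]), array([0.5796, 0.2685, 0.005 ]))
orange (array([368.96, 221.62]), np.int32(167), array([369.01, 221.6 ]), array([13.1, 14.5]), array([ 0.4506, -0.2696,  0.03  ]))
cart (array([417.17, 226.97]), np.int32(96), array([417.16, 226.96]), array([ 9.6, 11. ]), array([ 0.4332, -0.3752,  0.06  ]))
dish (array([108.62, 229.45]), np.int32(73), array([109.01, 229.2 ]), array([20.9, 21.6]), array([0.4496, 0.375 , 0.02  ]))
puck light (array([104.53, 176.96]), np.int32(53), array([104.33, 176.92]), array([8. , 9.6]), array([0.5858, 0.3964, 0.    ]))
spare (array([154.59, 228.22]), np.int32(188), array([154.6 , 228.23]), array([13.3, 16.1]), array([0.45  , 0.2659, 0.    ]))
[123 125 120] [[129, 130, 126], [127, 127, 124], [111, 111, 108]] [143 145 146]
[401.1488 295.9395]
```

View pics/s_c.png

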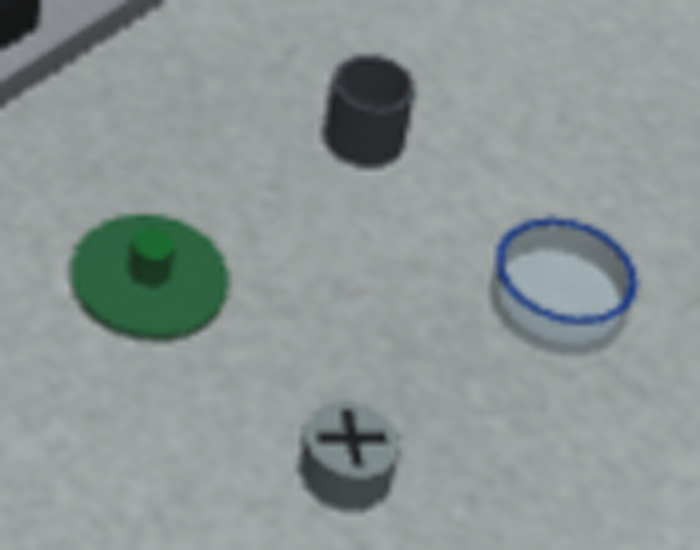

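View pics/s_d.png

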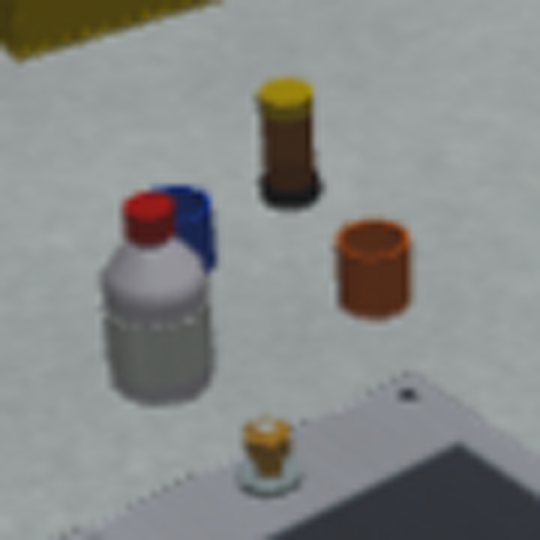

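```bash
cat > plan.py <<'E'
from h import *
import json,sys
def rows(obs,target,yaw,n=None,vmax=.06,amax=.175):
    """straight move from obs pose to target, tool down, yaw of tool x"""
    p=np.array(obs["position"]);R=np.array(obs["ee_rot"]);t=np.array(target,float)
    y0=np.arctan2(R[1,0],R[0,0]);dyaw=(yaw-y0+np.pi)%(2*np.pi)-np.pi
    n=n or int(max(1,np.ceil(np.linalg.norm(t-p)/vmax-1e-6),np.ceil(abs(dyaw)/amax-1e-6)))
    out=[];prev=p
    for i in range(n):
        a=y0+dyaw*i/n;x=np.array([np.cos(a),np.sin(a),0]);z=np.array([-np.sin(a),np.cos(a),0])
        d=(t-p)/n
        out.append(dict(dx=round(float(d@x),4),dy=round(float(-d[2]),4),dz=round(float(d@z),4),ay=round(-dyaw/n,4)))
    print("tilt err",np.round(R[2,:],4),"n",n,"j",np.round(obs["joints"],2))
    for k in range(0,n,8): print(json.dumps(out[k:k+8]))
def chain(obs,wps):
    o=dict(obs)
    for (t,yaw) in wps:
        print("->",t,yaw);rows(o,t,yaw)
        o=dict(o);o["position"]=np.array(t);c,s=np.cos(yaw),np.sin(yaw)
        o["ee_rot"]=np.array([[c,0,-s],[s,0,c],[0,-1,0]])
E
python3 - <<'E'
from plan import *
chain(sensors.get_obs(),[((.42,-.18,.22),-.4),((.45,.375,.14),.1)])
E
```

```text
-> (0.42, -0.18, 0.22) -0.4
tilt err [-0.0001 -1.      0.    ] n 8 j [-1.49  0.16  1.6   0.    1.39 -0.21]
[{"dx": -0.0354, "dy": 0.0014, "dz": 0.0439, "ay": -0.1103}, {"dx": -0.0303, "dy": 0.0014, "dz": 0.0475, "ay": -0.1103}, {"dx": -0.0249, "dy": 0.0014, "dz": 0.0506, "ay": -0.1103}, {"dx": -0.0192, "dy": 0.0014, "dz": 0.053, "ay": -0.1103}, {"dx": -0.0132, "dy": 0.0014, "dz": 0.0548, "ay": -0.1103}, {"dx": -0.0071, "dy": 0.0014, "dz": 0.0559, "ay": -0.1103}, {"dx": -0.0009, "dy": 0.0014, "dz": 0.0564, "ay": -0.1103}, {"dx": 0.0053, "dy": 0.0014, "dz": 0.0561, "ay": -0.1103}]
-> (0.45, 0.375, 0.14) 0.1
tilt err [ 0. -1.  0.] n 10 j [-1.49  0.16  1.6   0.    1.39 -0.21]
[{"dx": -0.0188, "dy": 0.008, "dz": 0.0523, "ay": -0.05}, {"dx": -0.0162, "dy": 0.008, "dz": 0.0532, "ay": -0.05}, {"dx": -0.0135, "dy": 0.008, "dz": 0.0539, "ay": -0.05}, {"dx": -0.0108, "dy": 0.008, "dz": 0.0545, "ay": -0.05}, {"dx": -0.0081, "dy": 0.008, "dz": 0.055, "ay": -0.05}, {"dx": -0.0053, "dy": 0.008, "dz": 0.0553, "ay": -0.05}, {"dx": -0.0026, "dy": 0.008, "dz": 0.0555, "ay": -0.05}, {"dx": 0.0002, "dy": 0.008, "dz": 0.0556, "ay": -0.05}]
[{"dx": 0.003, "dy": 0.008, "dz": 0.0555, "ay": -0.05}, {"dx": 0.0058, "dy": 0.008, "dz": 0.0553, "ay": -0.05}]
```

Request:
play_rows(
  steps=[
    {"dx":-0.035,"dz":0.044,"ay":-0.11},
    {"dx":-0.03,"dz":0.047,"ay":-0.11},
    {"dx":-0.025,"dz":0.051,"ay":-0.11},
    {"dx":-0.019,"dz":0.053,"ay":-0.11},
    {"dx":-0.013,"dz":0.055,"ay":-0.11},
    {"dx":-0.007,"dz":0.056,"ay":-0.11},
    {"dx":-0.001,"dz":0.056,"ay":-0.11},
    {"dx":0.005,"dz":0.056,"ay":-0.11},
  ],
  jaw=0.085,
  newtons=25,
)

```text
schema error: expected keys dx, dy, dz, ax, ay, az
```

All keys are required.

Request:
play_rows(
  steps=[
    {"dx":-0.035,"dy":0,"dz":0.044,"ax":0,"ay":-0.11,"az":0},
    {"dx":-0.03,"dy":0,"dz":0.047,"ax":0,"ay":-0.11,"az":0},
    {"dx":-0.025,"dy":0,"dz":0.051,"ax":0,"ay":-0.11,"az":0},
    {"dx":-0.019,"dy":0,"dz":0.053,"ax":0,"ay":-0.11,"az":0},
    {"dx":-0.013,"dy":0,"dz":0.055,"ax":0,"ay":-0.11,"az":0},
    {"dx":-0.007,"dy":0,"dz":0.056,"ax":0,"ay":-0.11,"az":0},
    {"dx":-0.001,"dy":0,"dz":0.056,"ax":0,"ay":-0.11,"az":0},
    {"dx":0.005,"dy":0,"dz":0.056,"ax":0,"ay":-0.11,"az":0},
  ],
  jaw=0.085,
  newtons=25,
)

```text
clock: 1.45
position: [0.4221, -0.1709, 0.2321]
ee_rot: [[0.928, 0.004, 0.372], [-0.372, -0.004, 0.928], [0.005, -1.0, -0.003]]
force: [0.9, 0.7, 0.0]
width: 0.998
```

```bash
python3 - <<'E'
from plan import *
o=sensors.get_obs();print(o["clock"],o["position"],o["ee_rot"])
chain(o,[((.45,.375,.14),.1)])
E
```

```text
1.45 [ 0.4221 -0.1709  0.2321] [[ 0.9281  0.0041  0.3723]
 [-0.3723 -0.0043  0.9281]
 [ 0.0054 -1.     -0.0025]]
-> (0.45, 0.375, 0.14) 0.1
tilt err [ 0.0054 -1.     -0.0025] n 10 j [-0.65 -0.17  1.92 -0.    1.38 -0.27]
[{"dx": -0.0177, "dy": 0.0092, "dz": 0.0517, "ay": -0.0481}, {"dx": -0.0152, "dy": 0.0092, "dz": 0.0525, "ay": -0.0481}, {"dx": -0.0127, "dy": 0.0092, "dz": 0.0532, "ay": -0.0481}, {"dx": -0.0101, "dy": 0.0092, "dz": 0.0537, "ay": -0.0481}, {"dx": -0.0075, "dy": 0.0092, "dz": 0.0541, "ay": -0.0481}, {"dx": -0.0049, "dy": 0.0092, "dz": 0.0544, "ay": -0.0481}, {"dx": -0.0023, "dy": 0.0092, "dz": 0.0546, "ay": -0.0481}, {"dx": 0.0004, "dy": 0.0092, "dz": 0.0547, "ay": -0.0481}]
[{"dx": 0.003, "dy": 0.0092, "dz": 0.0546, "ay": -0.0481}, {"dx": 0.0056, "dy": 0.0092, "dz": 0.0544, "ay": -0.0481}]
```

Request:
play_rows(
  steps=[
    {"dx":-0.018,"dy":0.009,"dz":0.052,"ax":0.002,"ay":-0.05,"az":0.005},
    {"dx":-0.015,"dy":0.009,"dz":0.053,"ax":0,"ay":-0.05,"az":0},
    {"dx":-0.013,"dy":0.009,"dz":0.053,"ax":0,"ay":-0.05,"az":0},
    {"dx":-0.01,"dy":0.009,"dz":0.054,"ax":0,"ay":-0.05,"az":0},
    {"dx":-0.008,"dy":0.009,"dz":0.054,"ax":0,"ay":-0.05,"az":0},
    {"dx":-0.005,"dy":0.009,"dz":0.054,"ax":0,"ay":-0.05,"az":0},
    {"dx":-0.002,"dy":0.009,"dz":0.055,"ax":0,"ay":-0.05,"az":0},
    {"dx":0,"dy":0.009,"dz":0.055,"ax":0,"ay":-0.05,"az":0},
  ],
)

```text
clock: 2.45
position: [0.4405, 0.2814, 0.1605]
ee_rot: [[0.999, 0.011, -0.033], [0.033, -0.002, 0.999], [0.011, -1.0, -0.003]]
force: [-0.5, -0.9, -0.3]
width: 0.99
```

Request:
play_rows(
  steps=[
    {"dx":0.003,"dy":0.009,"dz":0.055,"ax":0,"ay":-0.04,"az":0},
    {"dx":0.005,"dy":0.009,"dz":0.047,"ax":0,"ay":-0.04,"az":0},
    {"dx":0,"dy":0,"dz":0,"ax":0,"ay":0,"az":0},
  ],
)

```text
clock: 2.82
position: [0.4419, 0.3904, 0.1409]
ee_rot: [[0.993, 0.011, -0.121], [0.121, -0.002, 0.993], [0.011, -1.0, -0.003]]
force: [-0.2, -0.1, 0.3]
width: 0.996
```

```bash
cat > look.py <<'E'
from plan import *
def look(name,n="wrist"):
    o=sensors.get_obs();im=capture(n);cv2.imwrite(f"pics/{name}.png",im)
    print(round(o["clock"],2),o["position"],"R2",o["ee_rot"][2],"yaw",np.arctan2(o["ee_rot"][1,0],o["ee_rot"][0,0]),"w",o["width"],"F",o["force"])
    return o,im
E
python3 - <<'E'
from look import *
import pickle
o,im=look("w1");pickle.dump(o,open("w1.pkl","wb"))
print(proj("wrist",(.4496,.375,.02),o))
E
```

```text
2.83 [0.4419 0.3904 0.1409] R2 [ 0.0106 -0.9999 -0.0034] yaw 0.12123500508023921 w 0.9955954907415199 F [-0.2362 -0.1285  0.3459]
[263.6293 196.3767]
```

View pics/w1.png

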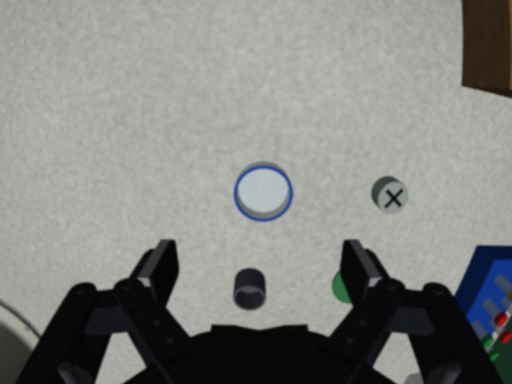

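```bash
cat >> look.py <<'E'
def fit(im,f,box,n,z,o,inner=False):
    """f(H,S,V)->mask; box x0,x1,y0,y1; casts contour points of largest blob to plane z, fits circle"""
    H,S,V=[c.astype(int) for c in cv2.split(cv2.cvtColor(im,cv2.COLOR_BGR2HSV))]
    m=np.zeros(H.shape,np.uint8);x0,x1,y0,y1=box;m[y0:y1,x0:x1]=f(H,S,V)[y0:y1,x0:x1]
    k,l,s,c=cv2.connectedComponentsWithStats(m);i=1+np.argmax(s[1:,4])
    cs,_=cv2.findContours((l==i).astype(np.uint8),cv2.RETR_EXTERNAL,cv2.CHAIN_APPROX_NONE)
    p=max(cs,key=len)[:,0,:].astype(float)
    P=np.array([onplane(n,q,z,o)[:2] for q in p])
    A=np.c_[2*P,np.ones(len(P))];s2=np.linalg.lstsq(A,(P**2).sum(1),rcond=None)[0]
    r=np.sqrt(s2[2]+s2[0]**2+s2[1]**2);res=np.std(np.hypot(*(P-s2[:2]).T)-r)
    print("blob",c[i].round(1),s[i],"centre",s2[:2].round(4),"r mm",(r*1e3).round(1),"sd",(res*1e3).round(2))
    return s2[:2]
BLUE=lambda H,S,V:(H>100)&(H<130)&(S>70)
GREEN=lambda H,S,V:(H>45)&(H<90)&(S>60)
ORANGE=lambda H,S,V:(H>2)&(H<18)&(S>90)
YELLOW=lambda H,S,V:(H>19)&(H<35)&(S>100)
E
python3 - <<'E'
from look import *
import pickle
o=pickle.load(open("w1.pkl","rb"));im=cv2.imread("pics/w1.png")
fit(im,BLUE,(225,305,150,230),"wrist",.02,o)
H,S,V=cv2.split(cv2.cvtColor(im,cv2.COLOR_BGR2HSV)); print(V[190:200:2,385:405:2])
E
```

```text
blob [263.  192.5] [234 165  59  57 630] centre [0.4486 0.3774] r mm 28.0 sd 0.33
[[129  70  96 140 146 148 137  87  45 112]
 [118  44  37 105 142 139  91  36  76 133]
 [142 103  37  44 103  90  37  74 130 149]
 [148 143  98  31  31  31  71 129 145 148]
 [148 149 132  55  15  27 104 145 148 148]]
```

```bash
python3 - <<'E'
from plan import *
chain(sensors.get_obs(),[((.4486,.3774,.06),.1)])
E
```

```text
-> (0.4486, 0.3774, 0.06) 0.1
tilt err [ 0.0112 -0.9999 -0.0038] n 2 j [ 0.52  0.27  1.65 -0.01  1.21  0.4 ]
[{"dx": 0.0024, "dy": 0.0407, "dz": -0.0062, "ay": 0.0099}, {"dx": 0.0025, "dy": 0.0407, "dz": -0.0062, "ay": 0.0099}]
```

Request:
play_rows(
  steps=[
    {"dx":0.003,"dy":0.03,"dz":-0.007,"ax":0.004,"ay":0.01,"az":0.011},
    {"dx":0.003,"dy":0.03,"dz":-0.006,"ax":0,"ay":0.01,"az":0},
    {"dx":0,"dy":0.02,"dz":0,"ax":0,"ay":0,"az":0},
    {"dx":0,"dy":0,"dz":0,"ax":0,"ay":0,"az":0},
  ],
)

```text
clock: 3.38
position: [0.4527, 0.373, 0.0621]
ee_rot: [[0.996, 0.003, -0.094], [0.094, 0.001, 0.996], [0.004, -1.0, 0.0]]
force: [-0.5, 0.8, 1.2]
width: 0.99
```

```bash
python3 - <<'E'
from plan import *
o=sensors.get_obs();print(o["position"])
chain(o,[((.4486,.3774,.002),.1)])
E
```

```text
[0.4527 0.373  0.0621]
-> (0.4486, 0.3774, 0.002) 0.1
tilt err [ 0.0035 -1.      0.0004] n 2 j [ 0.48  0.37  1.7  -0.    1.07  0.39]
[{"dx": -0.0018, "dy": 0.0301, "dz": 0.0024, "ay": -0.0028}, {"dx": -0.0018, "dy": 0.0301, "dz": 0.0024, "ay": -0.0028}]
```

Request:
play_rows(
  steps=[
    {"dx":-0.004,"dy":0.02,"dz":0.004,"ax":0,"ay":0,"az":0.003},
    {"dx":0,"dy":0.015,"dz":0,"ax":0,"ay":0,"az":0},
    {"dx":0,"dy":0.015,"dz":0,"ax":0,"ay":0,"az":0},
    {"dx":0,"dy":0.007,"dz":0,"ax":0,"ay":0,"az":0},
    {"dx":0,"dy":0,"dz":0,"ax":0,"ay":0,"az":0},
  ],
)

```text
clock: 4.0
position: [0.4498, 0.3768, 0.0036]
ee_rot: [[0.996, 0.003, -0.093], [0.093, 0.002, 0.996], [0.004, -1.0, 0.001]]
force: [0.5, 0.1, -0.5]
width: 0.998
```

```bash
python3 - <<'E'
from look import *
o,im=look("w2")
E
```

```text
4.0 [0.4498 0.3768 0.0036] R2 [ 0.0036 -1.      0.0015] yaw 0.0932821699913354 w 0.9982256247084066 F [ 0.4728  0.093  -0.511 ]
```

View pics/w2.png

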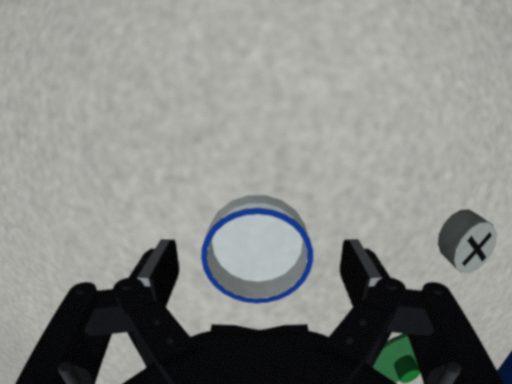

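Request:
play_rows(
  steps=[
    {"dx":0,"dy":0,"dz":0,"ax":0,"ay":0,"az":0},
    {"dx":0,"dy":0,"dz":0,"ax":0,"ay":0,"az":0},
    {"dx":0,"dy":0,"dz":0,"ax":0,"ay":0,"az":0},
    {"dx":0,"dy":0,"dz":0,"ax":0,"ay":0,"az":0},
    {"dx":0,"dy":0,"dz":0,"ax":0,"ay":0,"az":0},
  ],
  jaw=0.04,
  newtons=30,
)

```text
clock: 4.68
position: [0.4511, 0.3776, 0.0058]
ee_rot: [[0.996, 0.006, -0.093], [0.093, 0.003, 0.996], [0.007, -1.0, 0.003]]
force: [-0.4, -0.7, -0.4]
width: 0.637
```

```bash
python3 - <<'E'
from look import *
o,im=look("w3")
fit(im,BLUE,(190,325,190,320),"wrist",.02,o)
E
```

```text
4.67 [0.4511 0.3776 0.0058] R2 [ 0.0067 -1.      0.0028] yaw 0.09347296820372805 w 0.6373879319035661 F [-0.4222 -0.7394 -0.4099]
blob [258.7 251.6] [ 201  208  117   94 1978] centre [0.4512 0.3772] r mm 28.6 sd 0.48
```

View pics/w3.png

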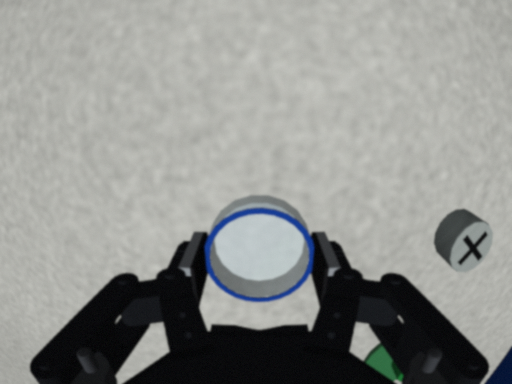

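```bash
sed -i 's/out.append(dict(dx=round(float(d@x),4),dy=round(float(-d\[2\]),4),dz=round(float(d@z),4),ay=round(-dyaw\/n,4)))/out.append(dict(dx=round(float(d@x),3),dy=round(float(-d[2]),3),dz=round(float(d@z),3),ax=round(-float(R[2,2]),3) if i==0 else 0,ay=round(-dyaw\/n,3),az=round(float(R[2,0]),3) if i==0 else 0))/' plan.py
python3 - <<'E'
from plan import *
chain(sensors.get_obs(),[((.4511,.3776,.08),.1),((.565,-.011,.18),.1)])
E
```

```text
-> (0.4511, 0.3776, 0.08) 0.1
tilt err [ 0.0067 -1.      0.0028] n 2 j [0.49 0.46 1.71 0.   0.96 0.4 ]
[{"dx": 0.0, "dy": -0.037, "dz": -0.0, "ax": -0.003, "ay": -0.003, "az": 0.007}, {"dx": 0.0, "dy": -0.037, "dz": -0.0, "ax": 0, "ay": -0.003, "az": 0}]
-> (0.565, -0.011, 0.18) 0.1
tilt err [ 0. -1.  0.] n 7 j [0.49 0.46 1.71 0.   0.96 0.4 ]
[{"dx": 0.011, "dy": -0.014, "dz": -0.057, "ax": -0.0, "ay": -0.0, "az": 0.0}, {"dx": 0.011, "dy": -0.014, "dz": -0.057, "ax": 0, "ay": -0.0, "az": 0}, {"dx": 0.011, "dy": -0.014, "dz": -0.057, "ax": 0, "ay": -0.0, "az": 0}, {"dx": 0.011, "dy": -0.014, "dz": -0.057, "ax": 0, "ay": -0.0, "az": 0}, {"dx": 0.011, "dy": -0.014, "dz": -0.057, "ax": 0, "ay": -0.0, "az": 0}, {"dx": 0.011, "dy": -0.014, "dz": -0.057, "ax": 0, "ay": -0.0, "az": 0}, {"dx": 0.011, "dy": -0.014, "dz": -0.057, "ax": 0, "ay": -0.0, "az": 0}]
```

Request:
play_rows(
  steps=[
    {"dx":0,"dy":-0.02,"dz":0,"ax":-0.003,"ay":0,"az":0.006},
    {"dx":0,"dy":-0.035,"dz":0,"ax":0,"ay":0,"az":0},
    {"dx":0.006,"dy":-0.025,"dz":-0.03,"ax":0,"ay":0,"az":0},
    {"dx":0.01,"dy":-0.014,"dz":-0.055,"ax":0,"ay":0,"az":0},
    {"dx":0.011,"dy":-0.014,"dz":-0.056,"ax":0,"ay":0,"az":0},
    {"dx":0.011,"dy":-0.014,"dz":-0.056,"ax":0,"ay":0,"az":0},
    {"dx":0.011,"dy":-0.014,"dz":-0.056,"ax":0,"ay":0,"az":0},
    {"dx":0.011,"dy":-0.014,"dz":-0.056,"ax":0,"ay":0,"az":0},
  ],
)

```text
clock: 5.72
position: [0.5403, 0.0698, 0.1591]
ee_rot: [[0.995, -0.001, -0.101], [0.101, -0.002, 0.995], [-0.001, -1.0, -0.002]]
force: [0.8, 0.7, -0.1]
width: 0.635
```

```bash
python3 - <<'E'
from plan import *
chain(sensors.get_obs(),[((.565,-.011,.18),.1)])
E
```

```text
-> (0.565, -0.011, 0.18) 0.1
tilt err [-0.0008 -1.     -0.0015] n 2 j [-0.09  0.15  1.76 -0.    1.24 -0.19]
[{"dx": 0.008, "dy": -0.01, "dz": -0.041, "ax": 0.002, "ay": 0.001, "az": -0.001}, {"dx": 0.008, "dy": -0.01, "dz": -0.041, "ax": 0, "ay": 0.001, "az": 0}]
```

Request:
play_rows(
  steps=[
    {"dx":0.008,"dy":-0.01,"dz":-0.04,"ax":0,"ay":0,"az":0},
    {"dx":0.006,"dy":-0.006,"dz":-0.025,"ax":0,"ay":0,"az":0},
    {"dx":0,"dy":0,"dz":0,"ax":0,"ay":0,"az":0},
  ],
)

```text
clock: 6.1
position: [0.5627, 0.0001, 0.1774]
ee_rot: [[0.995, 0.003, -0.095], [0.095, -0.003, 0.995], [0.003, -1.0, -0.003]]
force: [0.1, 0.9, -1.3]
width: 0.638
```

```bash
python3 - <<'E'
from look import *
import pickle
o,im=look("w4");pickle.dump(o,open("w4.pkl","wb"))
print(proj("wrist",(.565,-.011,.02),o))
E
```

```text
6.1 [0.5627 0.0001 0.1774] R2 [ 0.0025 -1.     -0.003 ] yaw 0.09488661669573559 w 0.6380720779209863 F [ 0.0678  0.8966 -1.3354]
[259.7856 180.1166]
```

View pics/w4.png

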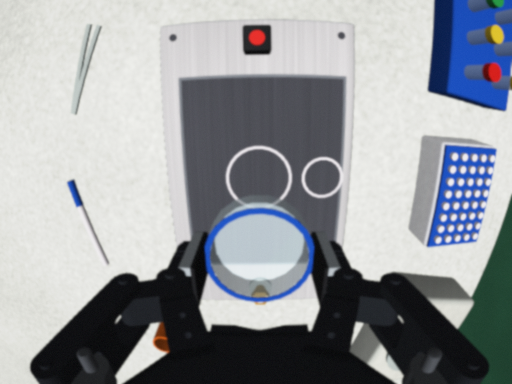

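```bash
cat >> look.py <<'E'
def ringfit(im,c0,rmin,rmax,thr,o,n="wrist",z=.02,ymax=999):
    g=cv2.cvtColor(im,cv2.COLOR_BGR2GRAY);yy,xx=np.mgrid[:384,:512];d=np.hypot(xx-c0[0],yy-c0[1])
    m=(d>rmin)&(d<rmax)&(g>thr)&(yy<ymax)
    P=np.array([onplane(n,(x,y),z,o)[:2] for y,x in np.argwhere(m)])
    for _ in range(3):
        A=np.c_[2*P,np.ones(len(P))];s=np.linalg.lstsq(A,(P**2).sum(1),rcond=None)[0]
        r=np.sqrt(s[2]+s[0]**2+s[1]**2);e=np.hypot(*(P-s[:2]).T)-r;P=P[abs(e)<2.5*e.std()+1e-9]
    print("ring",s[:2].round(4),"r mm",(r*1e3).round(1),"sd",(e.std()*1e3).round(2),len(P));return s[:2]
E
python3 - <<'E'
from look import *
import pickle
o=pickle.load(open("w4.pkl","rb"));im=cv2.imread("pics/w4.png")
g=cv2.cvtColor(im,cv2.COLOR_BGR2GRAY);print(g[178,220:300:3])
a=ringfit(im,(259,178),27,36,150,o,ymax=196)
b=ringfit(im,(322,177.5),15,23,150,o)
RED=lambda H,S,V:((H<8)|(H>172))&(S>120)
c=fit(im,RED,(240,275,20,55),"wrist",.046,o)
d=fit(im,BLUE,(190,325,190,320),"wrist",o["position"][2]+.0142,o)
print(b-a,np.hypot(*(b-a)),np.arctan2(*(b-a)[::-1]),c-a,np.hypot(*(c-a)),np.arctan2(*(c-a)[::-1])-np.pi/2)
E
```

```text
[ 79  82 195 147  84  82  79  81  82  81  78  80  81  81  80  82  79  79
  79  82  81  79  85 210 126  80  80]
ring [ 0.5633 -0.0086] r mm 33.2 sd 1.15 509
ring [ 0.6319 -0.0015] r mm 21.6 sd 1.39 467
blob [256.7  37. ] [248  29  18  17 249] centre [0.5484 0.1316] r mm 7.9 sd 0.23
blob [258.2 250.3] [ 202  208  115   94 2095] centre [ 0.5628 -0.0002] r mm 28.7 sd 0.42
[0.0686 0.0071] 0.06900010551218105 0.10373220095385459 [-0.0149  0.1402] 0.14102359180639057 0.10564069329371883
```

```bash
python3 - <<'E'
from look import *
im=cv2.imread("pics/w2.png")
def rot(yaw,r2):
    x=np.array([np.cos(yaw),np.sin(yaw),r2[0]]);x/=np.linalg.norm(x)
    y=np.array([0,0,-1.]);z=np.cross(x,y);z[2]=r2[2];z/=np.linalg.norm(z);return np.c_[x,np.cross(z,x),z]
o=dict(position=np.array([.4498,.3768,.0036]),ee_rot=rot(.09328,[.0036,-1,.0015]))
fit(im,BLUE,(190,325,190,320),"wrist",.02,o)
E
```

```text
blob [256.7 251.9] [ 201  208  112   96 1860] centre [0.4488 0.3771] r mm 28.2 sd 0.18
```

```bash
python3 - <<'E'
from plan import *
chain(sensors.get_obs(),[((.5633,-.0086,.06),.105)])
E
```

```text
-> (0.5633, -0.0086, 0.06) 0.105
tilt err [ 0.0014 -1.     -0.0024] n 2 j [-0.21  0.17  1.69 -0.    1.28 -0.31]
[{"dx": 0.0, "dy": 0.058, "dz": -0.005, "ax": 0.002, "ay": -0.004, "az": 0.001}, {"dx": 0.0, "dy": 0.058, "dz": -0.005, "ax": 0, "ay": -0.004, "az": 0}]
```

Request:
play_rows(
  steps=[
    {"dx":0,"dy":0.04,"dz":-0.005,"ax":0.002,"ay":-0.005,"az":0.001},
    {"dx":0,"dy":0.04,"dz":-0.004,"ax":0,"ay":-0.005,"az":0},
    {"dx":0,"dy":0.025,"dz":0,"ax":0,"ay":0,"az":0},
    {"dx":0,"dy":0.008,"dz":0,"ax":0,"ay":0,"az":0},
    {"dx":0,"dy":0,"dz":0,"ax":0,"ay":0,"az":0},
  ],
)

```text
clock: 6.78
position: [0.5613, -0.0021, 0.0603]
ee_rot: [[0.994, -0.001, -0.112], [0.112, 0.002, 0.994], [-0.001, -1.0, 0.002]]
force: [-0.5, -0.4, 0.3]
width: 0.635
```

```bash
python3 - <<'E'
from plan import *
o=sensors.get_obs();print(o["position"])
chain(o,[((.5633,-.0086,.03),.105)])
E
```

```text
[ 0.5613 -0.0021  0.0603]
-> (0.5633, -0.0086, 0.03) 0.105
tilt err [-0.0008 -1.      0.002 ] n 1 j [-0.22  0.32  1.77  0.    1.05 -0.33]
[{"dx": 0.001, "dy": 0.03, "dz": -0.007, "ax": -0.002, "ay": 0.007, "az": -0.001}]
```

Request:
play_rows(
  steps=[
    {"dx":0.001,"dy":0.01,"dz":-0.007,"ax":-0.002,"ay":0.005,"az":0},
    {"dx":0,"dy":0.01,"dz":0,"ax":0,"ay":0,"az":0},
    {"dx":0,"dy":0.006,"dz":0,"ax":0,"ay":0,"az":0},
    {"dx":0,"dy":0,"dz":0,"ax":0,"ay":0,"az":0},
  ],
)

```text
clock: 7.28
position: [0.5652, -0.0094, 0.0351]
ee_rot: [[0.994, 0.004, -0.107], [0.107, -0.001, 0.994], [0.004, -1.0, -0.002]]
force: [0.2, -0.1, -0.4]
width: 0.632
```

```bash
python3 - <<'E'
from plan import *
o=sensors.get_obs();print(o["position"],o["force"])
chain(o,[((.5633,-.0086,.026),.105)])
E
```

```text
[ 0.5652 -0.0094  0.0351] [ 0.1812 -0.0597 -0.4043]
-> (0.5633, -0.0086, 0.026) 0.105
tilt err [ 0.0036 -1.     -0.0016] n 1 j [-0.23  0.37  1.77 -0.    1.   -0.34]
[{"dx": -0.002, "dy": 0.009, "dz": 0.001, "ax": 0.002, "ay": 0.002, "az": 0.004}]
```

Request:
play_rows(
  steps=[
    {"dx":-0.002,"dy":0.005,"dz":0.001,"ax":0.002,"ay":0,"az":0.004},
    {"dx":0,"dy":0.003,"dz":0,"ax":0,"ay":0,"az":0},
  ],
)

```text
clock: 7.52
position: [0.5634, -0.0087, 0.0272]
ee_rot: [[0.994, 0.0, -0.107], [0.107, 0.0, 0.994], [0.0, -1.0, 0.0]]
force: [1.6, 0.3, -0.6]
width: 0.638
```

```bash
python3 - <<'E'
from plan import *
o=sensors.get_obs();print(o["position"],o["force"])
chain(o,[((.5633,-.0086,.026),.105)])
E
```

```text
[ 0.5634 -0.0087  0.0272] [ 1.5686  0.2842 -0.5829]
-> (0.5633, -0.0086, 0.026) 0.105
tilt err [ 0.0003 -1.      0.0002] n 1 j [-0.23  0.38  1.77  0.    0.99 -0.34]
[{"dx": -0.0, "dy": 0.001, "dz": 0.0, "ax": -0.0, "ay": 0.002, "az": 0.0}]
```

Excellent alignment. Ease down until touch.

Request:
play_rows(
  steps=[
    {"dx":0,"dy":0.002,"dz":0,"ax":0,"ay":0,"az":0},
  ],
)

```text
clock: 7.65
position: [0.5635, -0.0088, 0.0253]
ee_rot: [[0.994, 0.001, -0.107], [0.107, 0.0, 0.994], [0.001, -1.0, 0.0]]
force: [-3.2, 0.0, 12.8]
width: 0.637
```

Request:
play_rows(
  steps=[
    {"dx":0,"dy":0.001,"dz":0,"ax":0,"ay":0,"az":0},
  ],
)

```text
clock: 7.78
position: [0.5636, -0.0088, 0.0253]
ee_rot: [[0.994, -0.0, -0.107], [0.107, 0.0, 0.994], [-0.0, -1.0, 0.0]]
force: [-7.5, 0.4, 12.6]
width: 0.633
```

Request:
play_rows(
  steps=[
    {"dx":0,"dy":0,"dz":0,"ax":0,"ay":0,"az":0},
    {"dx":0,"dy":0,"dz":0,"ax":0,"ay":0,"az":0},
    {"dx":0,"dy":0,"dz":0,"ax":0,"ay":0,"az":0},
  ],
  jaw=0.08,
)

```text
clock: 8.15
position: [0.5642, -0.0089, 0.0257]
ee_rot: [[0.994, 0.001, -0.107], [0.107, -0.0, 0.994], [0.001, -1.0, -0.0]]
force: [0.2, -0.6, -0.3]
width: 0.938
```

Request:
play_rows(
  steps=[
    {"dx":0,"dy":-0.03,"dz":0,"ax":0,"ay":0,"az":0},
    {"dx":0,"dy":-0.05,"dz":0,"ax":0,"ay":0,"az":0},
    {"dx":0,"dy":-0.05,"dz":0,"ax":0,"ay":0,"az":0},
    {"dx":0,"dy":0,"dz":0,"ax":0,"ay":0,"az":0},
  ],
)

```text
clock: 8.65
position: [0.5634, -0.0088, 0.1584]
ee_rot: [[0.994, -0.001, -0.107], [0.107, 0.0, 0.994], [-0.001, -1.0, 0.0]]
force: [0.8, -0.0, -1.0]
width: 0.936
```

```bash
python3 - <<'E'
from look import *
import pickle
o,im=look("w5");pickle.dump(o,open("w5.pkl","wb"))
print(proj("wrist",(.5633,-.0086,.02),o),proj("wrist",(.5633,-.0086,.04),o),proj("wrist",(.632,-.0015,.02),o))
E
```

```text
8.65 [ 0.5634 -0.0088  0.1584] R2 [-0.0007 -1.      0.0004] yaw 0.10727038009956218 w 0.9356693865716574 F [ 0.8242 -0.0381 -1.0105]
[258.9414 175.1384] [258.9001 181.0929] [327.6282 175.6458]
```

View pics/w5.png

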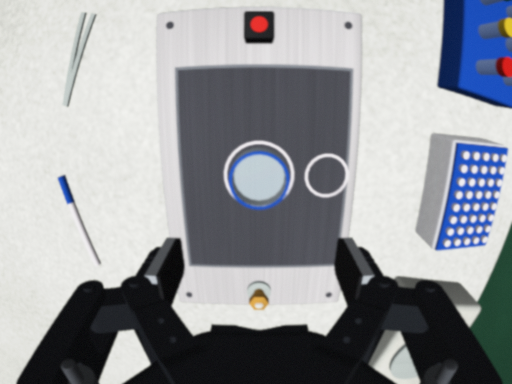

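```bash
python3 - <<'E'
from look import *
import pickle
o=pickle.load(open("w5.pkl","rb"));im=cv2.imread("pics/w5.png")
d=fit(im,BLUE,(215,305,130,220),"wrist",.04,o)
a=ringfit(im,(259,175),31,39,150,o,ymax=190)
a2=ringfit(im,(259,175),31,39,150,o,)
b=ringfit(im,(327,176),16,25,150,o)
RED=lambda H,S,V:((H<8)|(H>172))&(S>120)
c=fit(im,RED,(240,275,8,45),"wrist",.046,o)
k=fit(im,lambda H,S,V:(H>8)&(H<30)&(S>90),(245,275,285,315),"wrist",.047,o)
print(b-a,np.arctan2(*(b-a)[::-1]),np.arctan2(*(c-k)[::-1])-np.pi/2,np.hypot(*(c-k)),(c+k)/2)
print("cup tgt",(d+k)/2,"puck tgt",(c+d)/2)
chain(sensors.get_obs(),[((.57,-.08,.18),.1),((.449,-.267,.14),.1)])
E
```

```text
blob [258.6 180.4] [228 150  62  61 902] centre [ 0.563  -0.0084] r mm 28.7 sd 0.63
ring [ 0.563  -0.0086] r mm 33.2 sd 1.17 552
ring [ 0.563  -0.0088] r mm 33.3 sd 1.16 588
ring [ 0.6319 -0.0014] r mm 21.8 sd 1.67 586
blob [258.7  23.8] [249  15  20  18 279] centre [0.548  0.1316] r mm 7.9 sd 0.24
blob [258.4 298.8] [250 290  18  19 211] centre [ 0.577  -0.1407] r mm 10.4 sd 2.71
[0.0689 0.0072] 0.10362946877220154 0.10594074681832599 0.2738707677928182 [ 0.5625 -0.0046]
cup tgt [ 0.57   -0.0745] puck tgt [0.5555 0.0616]
-> (0.57, -0.08, 0.18) 0.1
tilt err [-0.0054 -1.      0.002 ] n 2 j [-0.23  0.2   1.71  0.    1.24 -0.34]
[{"dx": 0.0, "dy": -0.012, "dz": -0.036, "ax": -0.002, "ay": 0.004, "az": -0.005}, {"dx": 0.0, "dy": -0.012, "dz": -0.036, "ax": 0, "ay": 0.004, "az": 0}]
-> (0.449, -0.267, 0.14) 0.1
tilt err [ 0. -1.  0.] n 4 j [-0.23  0.2   1.71  0.    1.24 -0.34]
[{"dx": -0.035, "dy": 0.01, "dz": -0.043, "ax": -0.0, "ay": -0.0, "az": 0.0}, {"dx": -0.035, "dy": 0.01, "dz": -0.043, "ax": 0, "ay": -0.0, "az": 0}, {"dx": -0.035, "dy": 0.01, "dz": -0.043, "ax": 0, "ay": -0.0, "az": 0}, {"dx": -0.035, "dy": 0.01, "dz": -0.043, "ax": 0, "ay": -0.0, "az": 0}]
```

Request:
play_rows(
  steps=[
    {"dx":0,"dy":-0.01,"dz":-0.035,"ax":-0.002,"ay":0,"az":-0.005},
    {"dx":-0.017,"dy":0,"dz":-0.04,"ax":0,"ay":0,"az":0},
    {"dx":-0.035,"dy":0.01,"dz":-0.043,"ax":0,"ay":0,"az":0},
    {"dx":-0.035,"dy":0.01,"dz":-0.043,"ax":0,"ay":0,"az":0},
    {"dx":-0.035,"dy":0.01,"dz":-0.043,"ax":0,"ay":0,"az":0},
    {"dx":-0.015,"dy":0,"dz":-0.02,"ax":0,"ay":0,"az":0},
    {"dx":0,"dy":0,"dz":0,"ax":0,"ay":0,"az":0},
  ],
)

```text
clock: 9.57
position: [0.4403, -0.2485, 0.1232]
ee_rot: [[0.994, -0.015, -0.109], [0.109, 0.01, 0.994], [-0.014, -1.0, 0.012]]
force: [-0.5, 0.3, 0.9]
width: 0.934
```

```bash
python3 - <<'E'
from look import *
import pickle
o,im=look("w6");pickle.dump(o,open("w6.pkl","wb"))
print(proj("wrist",(.449,-.267,.035),o))
E
```

```text
9.57 [ 0.4403 -0.2485  0.1232] R2 [-0.0141 -0.9998  0.0119] yaw 0.10893492278292405 w 0.9343543618210737 F [-0.5147  0.3154  0.9341]
[268.1428 214.8475]
```

View pics/w6.png

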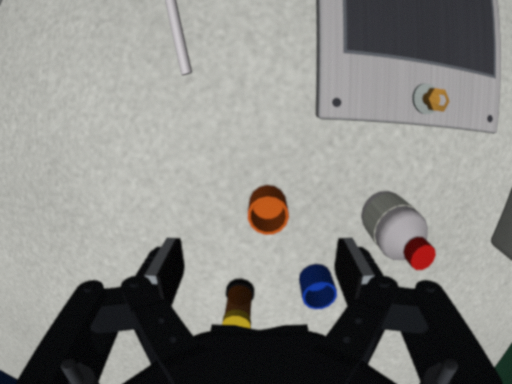

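```bash
python3 - <<'E'
from look import *
import pickle
o=pickle.load(open("w6.pkl","rb"));im=cv2.imread("pics/w6.png")
H,S,V=cv2.split(cv2.cvtColor(im,cv2.COLOR_BGR2HSV))
print(V[186:238:3,268]);print(V[213,244:294:3])
c=fit(im,lambda H,S,V:(H>2)&(H<20)&(S>90)&(V>150),(240,300,180,240),"wrist",.035,o)
chain(sensors.get_obs(),[((c[0],c[1],.09),.105)])
E
```

```text
[ 83  75  74  93 185 191 192 193 191 191 190 113  76  76  77 120 188 195]
[182 181 147  69 159 191 191 192 191 192 191 188 126  85 172 173 180]
blob [267.8 211.5] [248 197  41  38 735] centre [ 0.4488 -0.2681] r mm 17.2 sd 0.27
-> (np.float64(0.4487572268371585), np.float64(-0.2680605192553653), 0.09) 0.105
tilt err [-0.0144 -0.9998  0.0126] n 1 j [-0.75  0.11  1.88 -0.    1.17 -0.86]
[{"dx": 0.006, "dy": 0.033, "dz": -0.021, "ax": -0.013, "ay": 0.005, "az": -0.014}]
```

Request:
play_rows(
  steps=[
    {"dx":0.006,"dy":0.025,"dz":-0.02,"ax":-0.012,"ay":0.005,"az":-0.014},
    {"dx":0,"dy":0.02,"dz":0,"ax":0,"ay":0,"az":0},
    {"dx":0,"dy":0,"dz":0,"ax":0,"ay":0,"az":0},
  ],
)

```text
clock: 10.0
position: [0.4497, -0.263, 0.0749]
ee_rot: [[0.994, -0.001, -0.108], [0.108, 0.003, 0.994], [-0.001, -1.0, 0.003]]
force: [-0.5, 0.3, -0.5]
width: 0.932
```

```bash
python3 - <<'E'
from plan import *
o=sensors.get_obs();print(o["position"])
chain(o,[((.4488,-.2681,.005),.105)])
E
```

```text
[ 0.4497 -0.263   0.0749]
-> (0.4488, -0.2681, 0.005) 0.105
tilt err [-0.001  -1.      0.0033] n 2 j [-0.76  0.2   1.88  0.    1.06 -0.87]
[{"dx": -0.001, "dy": 0.035, "dz": -0.002, "ax": -0.003, "ay": 0.002, "az": -0.001}, {"dx": -0.001, "dy": 0.035, "dz": -0.002, "ax": 0, "ay": 0.002, "az": 0}]
```

Request:
play_rows(
  steps=[
    {"dx":-0.001,"dy":0.02,"dz":-0.005,"ax":-0.003,"ay":0,"az":0},
    {"dx":0,"dy":0.02,"dz":0,"ax":0,"ay":0,"az":0},
    {"dx":0,"dy":0.02,"dz":0,"ax":0,"ay":0,"az":0},
    {"dx":0,"dy":0.007,"dz":0,"ax":0,"ay":0,"az":0},
  ],
)

```text
clock: 10.5
position: [0.4531, -0.2661, 0.0093]
ee_rot: [[0.994, 0.003, -0.114], [0.114, -0.002, 0.994], [0.002, -1.0, -0.003]]
force: [-0.5, -0.4, -0.1]
width: 0.937
```

Request:
play_rows(
  steps=[
    {"dx":0,"dy":0,"dz":0,"ax":0,"ay":0,"az":0},
    {"dx":0,"dy":0,"dz":0,"ax":0,"ay":0,"az":0},
    {"dx":0,"dy":0,"dz":0,"ax":0,"ay":0,"az":0},
    {"dx":0,"dy":0,"dz":0,"ax":0,"ay":0,"az":0},
    {"dx":0,"dy":0,"dz":0,"ax":0,"ay":0,"az":0},
    {"dx":0,"dy":0,"dz":0,"ax":0,"ay":0,"az":0},
  ],
  jaw=0.02,
  newtons=30,
)

```text
clock: 11.25
position: [0.4551, -0.2668, 0.0122]
ee_rot: [[0.993, 0.006, -0.115], [0.115, -0.005, 0.993], [0.005, -1.0, -0.006]]
force: [-0.4, -0.4, -0.4]
width: 0.412
```

```bash
python3 - <<'E'
from look import *
import pickle
o,im=look("w7");pickle.dump(o,open("w7.pkl","wb"))
cv2.imwrite("pics/w7c.png",cv2.resize(im[180:330,150:370],None,fx=3,fy=3))
c=fit(im,lambda H,S,V:(H>2)&(H<20)&(S>90)&(V>150),(200,330,180,330),"wrist",.035,o)
print((c-o["position"][:2])@o["ee_rot"][:2,[0,2]])
chain(o,[((.449,-.268,.10),.105),((.5703,-.0782,.18),.105)])
E
```

```text
11.25 [ 0.4551 -0.2668  0.0122] R2 [ 0.0054 -1.     -0.006 ] yaw 0.11524103257340115 w 0.412206620551527 F [-0.4284 -0.4352 -0.389 ]
blob [259.3 264.1] [ 224  242   71   59 1501] centre [ 0.4556 -0.2701] r mm 17.6 sd 0.2
[ 0.0001 -0.0033]
-> (0.449, -0.268, 0.1) 0.105
tilt err [ 0.0054 -1.     -0.006 ] n 2 j [-0.76  0.32  1.88  0.    0.93 -0.88]
[{"dx": -0.003, "dy": -0.044, "dz": -0.0, "ax": 0.006, "ay": 0.005, "az": 0.005}, {"dx": -0.003, "dy": -0.044, "dz": -0.0, "ax": 0, "ay": 0.005, "az": 0}]
-> (0.5703, -0.0782, 0.18) 0.105
tilt err [ 0. -1.  0.] n 4 j [-0.76  0.32  1.88  0.    0.93 -0.88]
[{"dx": 0.035, "dy": -0.02, "dz": 0.044, "ax": -0.0, "ay": -0.0, "az": 0.0}, {"dx": 0.035, "dy": -0.02, "dz": 0.044, "ax": 0, "ay": -0.0, "az": 0}, {"dx": 0.035, "dy": -0.02, "dz": 0.044, "ax": 0, "ay": -0.0, "az": 0}, {"dx": 0.035, "dy": -0.02, "dz": 0.044, "ax": 0, "ay": -0.0, "az": 0}]
```

View pics/w7c.png

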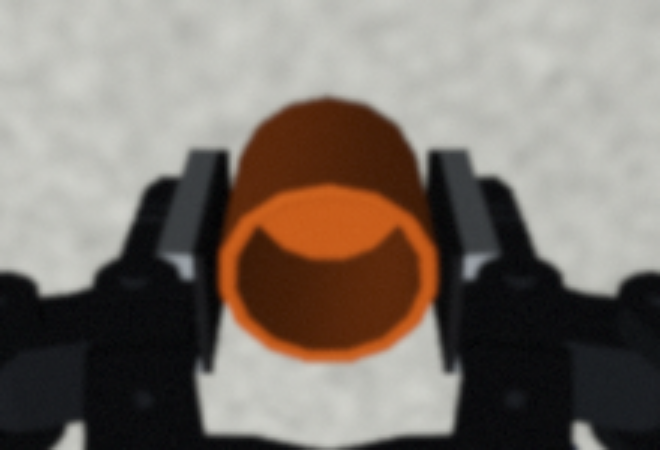

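Request:
play_rows(
  steps=[
    {"dx":0,"dy":-0.03,"dz":0,"ax":0.006,"ay":0.005,"az":0.005},
    {"dx":0,"dy":-0.05,"dz":0,"ax":0,"ay":0,"az":0},
    {"dx":0.015,"dy":-0.03,"dz":0.02,"ax":0,"ay":0,"az":0},
    {"dx":0.032,"dy":-0.01,"dz":0.044,"ax":0,"ay":0,"az":0},
    {"dx":0.034,"dy":0,"dz":0.044,"ax":0,"ay":0,"az":0},
    {"dx":0.032,"dy":0,"dz":0.044,"ax":0,"ay":0,"az":0},
    {"dx":0.01,"dy":0,"dz":0.016,"ax":0,"ay":0,"az":0},
    {"dx":0,"dy":0,"dz":0,"ax":0,"ay":0,"az":0},
  ],
)

```text
clock: 12.3
position: [0.562, -0.0814, 0.1366]
ee_rot: [[0.994, 0.002, -0.107], [0.107, 0.001, 0.994], [0.002, -1.0, 0.001]]
force: [0.4, 0.9, -0.6]
width: 0.407
```

```bash
python3 - <<'E'
from look import *
import pickle
o,im=look("w8");pickle.dump(o,open("w8.pkl","wb"))
z=o["position"][2]
c=fit(im,lambda H,S,V:(H>2)&(H<20)&(S>90)&(V>150),(200,330,220,330),"wrist",z+.0228,o)
print((c-o["position"][:2])@o["ee_rot"][:2,[0,2]])
d=fit(im,BLUE,(180,340,100,260),"wrist",.04,o)
RED=lambda H,S,V:((H<8)|(H>172))&(S>120)
chain(o,[((.57,-.0749,.06),.105)])
E
```

```text
12.3 [ 0.562  -0.0814  0.1366] R2 [ 0.002  -1.      0.0009] yaw 0.10722584883928155 w 0.40724058936174085 F [ 0.3893  0.9228 -0.6326]
blob [259.2 264.3] [ 223  241   73   60 1773] centre [ 0.5624 -0.0844] r mm 17.8 sd 0.2
[ 0.0001 -0.003 ]
blob [268.5 121.9] [235 100  71  38 560] centre [ 0.5634 -0.0086] r mm 26.4 sd 1.73
-> (0.57, -0.0749, 0.06) 0.105
tilt err [ 0.002  -1.      0.0009] n 2 j [-0.36  0.23  1.71  0.    1.2  -0.47]
[{"dx": 0.004, "dy": 0.038, "dz": 0.003, "ax": -0.001, "ay": 0.001, "az": 0.002}, {"dx": 0.004, "dy": 0.038, "dz": 0.003, "ax": 0, "ay": 0.001, "az": 0}]
```

View pics/w8.png

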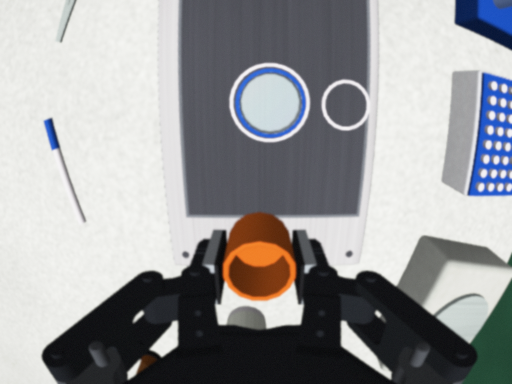

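Request:
play_rows(
  steps=[
    {"dx":0.009,"dy":0.03,"dz":0.006,"ax":0,"ay":0,"az":0.001},
    {"dx":0,"dy":0.03,"dz":0,"ax":0,"ay":0,"az":0},
    {"dx":0,"dy":0.02,"dz":0,"ax":0,"ay":0,"az":0},
    {"dx":0,"dy":0.008,"dz":0,"ax":0,"ay":0,"az":0},
    {"dx":0,"dy":0,"dz":0,"ax":0,"ay":0,"az":0},
  ],
)

```text
clock: 12.98
position: [0.5691, -0.0814, 0.0471]
ee_rot: [[0.995, 0.001, -0.099], [0.099, -0.001, 0.995], [0.001, -1.0, -0.001]]
force: [0.5, -0.5, 0.2]
width: 0.407
```

```bash
python3 - <<'E'
from plan import *
o=sensors.get_obs();print(o["position"],o["force"])
chain(o,[((.57,-.0749,.033),.105)])
E
```

```text
[ 0.5691 -0.0814  0.0471] [ 0.4762 -0.5306  0.1637]
-> (0.57, -0.0749, 0.033) 0.105
tilt err [ 0.0013 -1.     -0.0013] n 1 j [-0.35  0.37  1.74 -0.    1.04 -0.45]
[{"dx": 0.002, "dy": 0.014, "dz": 0.006, "ax": 0.001, "ay": -0.006, "az": 0.001}]
```

Request:
play_rows(
  steps=[
    {"dx":0.002,"dy":0.007,"dz":0.006,"ax":0,"ay":-0.006,"az":0.001},
    {"dx":0,"dy":0.003,"dz":0,"ax":0,"ay":0,"az":0},
  ],
)

```text
clock: 13.22
position: [0.5717, -0.0758, 0.0383]
ee_rot: [[0.994, 0.003, -0.105], [0.105, -0.002, 0.994], [0.003, -1.0, -0.003]]
force: [-0.5, 0.7, 0.1]
width: 0.407
```

```bash
python3 - <<'E'
from plan import *
o=sensors.get_obs();print(o["position"],o["force"])
chain(o,[((.57,-.0749,.033),.105)])
E
```

```text
[ 0.5717 -0.0758  0.0383] [-0.4774  0.7466  0.0641]
-> (0.57, -0.0749, 0.033) 0.105
tilt err [ 0.0031 -1.     -0.0027] n 1 j [-0.34  0.39  1.73 -0.    1.02 -0.45]
[{"dx": -0.002, "dy": 0.005, "dz": 0.001, "ax": 0.003, "ay": -0.0, "az": 0.003}]
```

Request:
play_rows(
  steps=[
    {"dx":-0.002,"dy":0.004,"dz":0.001,"ax":0.003,"ay":0,"az":0.003},
    {"dx":0,"dy":0.002,"dz":0,"ax":0,"ay":0,"az":0},
  ],
)

```text
clock: 13.48
position: [0.57, -0.0749, 0.0326]
ee_rot: [[0.994, 0.001, -0.105], [0.105, 0.0, 0.994], [0.001, -1.0, -0.0]]
force: [-0.1, 0.3, -1.4]
width: 0.412
```

Request:
play_rows(
  steps=[
    {"dx":0,"dy":0.002,"dz":0,"ax":0,"ay":0,"az":0},
  ],
)

```text
clock: 13.6
position: [0.5703, -0.0749, 0.0311]
ee_rot: [[0.994, 0.001, -0.105], [0.105, 0.0, 0.994], [0.001, -1.0, -0.0]]
force: [-6.9, 2.5, 15.0]
width: 0.413
```

Request:
play_rows(
  steps=[
    {"dx":0,"dy":0,"dz":0,"ax":0,"ay":0,"az":0},
    {"dx":0,"dy":0,"dz":0,"ax":0,"ay":0,"az":0},
    {"dx":0,"dy":0,"dz":0,"ax":0,"ay":0,"az":0},
    {"dx":0,"dy":-0.03,"dz":0,"ax":0,"ay":0,"az":0},
    {"dx":0,"dy":-0.05,"dz":0,"ax":0,"ay":0,"az":0},
    {"dx":0,"dy":-0.05,"dz":0,"ax":0,"ay":0,"az":0},
    {"dx":0,"dy":0,"dz":-0.03,"ax":0,"ay":0,"az":0},
    {"dx":0,"dy":0,"dz":0,"ax":0,"ay":0,"az":0},
  ],
  jaw=0.075,
)

```text
clock: 14.6
position: [0.573, -0.1052, 0.1648]
ee_rot: [[0.994, 0.001, -0.106], [0.106, -0.0, 0.994], [0.001, -1.0, -0.0]]
force: [0.5, 0.4, 0.2]
width: 0.877
```

```bash
python3 - <<'E'
from look import *
import pickle
o,im=look("w9");pickle.dump(o,open("w9.pkl","wb"))
E
```

```text
14.6 [ 0.573  -0.1052  0.1648] R2 [ 0.0008 -1.     -0.0003] yaw 0.10609791220319069 w 0.8765628381686645 F [0.522  0.3847 0.2062]
```

View pics/w9.png

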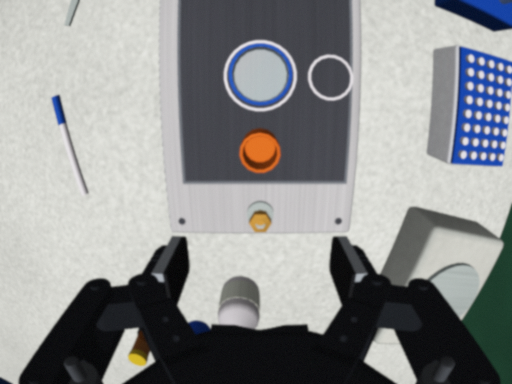

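```bash
python3 - <<'E'
from look import *
import pickle
o=pickle.load(open("w9.pkl","rb"));im=cv2.imread("pics/w9.png")
c=fit(im,lambda H,S,V:(H>2)&(H<20)&(S>90)&(V>150),(235,290,120,180),"wrist",.055,o)
d=fit(im,BLUE,(215,305,30,120),"wrist",.04,o)
k=fit(im,lambda H,S,V:(H>8)&(H<30)&(S>90)&(V>170),(245,275,205,240),"wrist",.048,o)
print("mid",(d+k)/2,"cup err",c-(d+k)/2,np.hypot(*(d-k)))
chain(sensors.get_obs(),[((.55,.15,.18),.105),((.583,.395,.13),.105)])
E
```

```text
blob [259.6 150.4] [ 239  133   42   40 1067] centre [ 0.5706 -0.0767] r mm 17.6 sd 0.25
blob [259.6  75.4] [228  43  65  64 909] centre [ 0.5637 -0.0084] r mm 28.4 sd 0.26
blob [259.5 222.5] [250 215  21  17 238] centre [ 0.5782 -0.1467] r mm 9.0 sd 0.4
mid [ 0.571  -0.0776] cup err [-0.0004  0.0009] 0.13907779312733395
-> (0.55, 0.15, 0.18) 0.105
tilt err [ 0.0016 -1.      0.0001] n 5 j [-0.39  0.23  1.64  0.    1.26 -0.49]
[{"dx": 0.001, "dy": -0.003, "dz": 0.051, "ax": -0.0, "ay": 0.0, "az": 0.002}, {"dx": 0.001, "dy": -0.003, "dz": 0.051, "ax": 0, "ay": 0.0, "az": 0}, {"dx": 0.001, "dy": -0.003, "dz": 0.051, "ax": 0, "ay": 0.0, "az": 0}, {"dx": 0.001, "dy": -0.003, "dz": 0.051, "ax": 0, "ay": 0.0, "az": 0}, {"dx": 0.001, "dy": -0.003, "dz": 0.051, "ax": 0, "ay": 0.0, "az": 0}]
-> (0.583, 0.395, 0.13) 0.105
tilt err [ 0. -1.  0.] n 5 j [-0.39  0.23  1.64  0.    1.26 -0.49]
[{"dx": 0.012, "dy": 0.01, "dz": 0.048, "ax": -0.0, "ay": -0.0, "az": 0.0}, {"dx": 0.012, "dy": 0.01, "dz": 0.048, "ax": 0, "ay": -0.0, "az": 0}, {"dx": 0.012, "dy": 0.01, "dz": 0.048, "ax": 0, "ay": -0.0, "az": 0}, {"dx": 0.012, "dy": 0.01, "dz": 0.048, "ax": 0, "ay": -0.0, "az": 0}, {"dx": 0.012, "dy": 0.01, "dz": 0.048, "ax": 0, "ay": -0.0, "az": 0}]
```

Request:
play_rows(
  steps=[
    {"dx":0.001,"dy":-0.003,"dz":0.05,"ax":0,"ay":0,"az":0.002},
    {"dx":0.001,"dy":-0.003,"dz":0.06,"ax":0,"ay":0,"az":0},
    {"dx":0.001,"dy":-0.003,"dz":0.06,"ax":0,"ay":0,"az":0},
    {"dx":0.001,"dy":-0.003,"dz":0.06,"ax":0,"ay":0,"az":0},
    {"dx":0.001,"dy":-0.003,"dz":0.051,"ax":0,"ay":0,"az":0},
    {"dx":0.014,"dy":0.006,"dz":0.055,"ax":0,"ay":0,"az":0},
    {"dx":0.014,"dy":0.01,"dz":0.055,"ax":0,"ay":0,"az":0},
    {"dx":0.014,"dy":0.01,"dz":0.055,"ax":0,"ay":0,"az":0},
  ],
)

```text
clock: 15.65
position: [0.5677, 0.36, 0.1508]
ee_rot: [[0.995, -0.006, -0.103], [0.103, 0.002, 0.995], [-0.006, -1.0, 0.003]]
force: [0.3, -0.8, 0.4]
width: 0.88
```

```bash
python3 - <<'E'
from plan import *
o=sensors.get_obs();print(o["position"],o["force"])
chain(o,[((.583,.395,.13),.105)])
E
```

```text
[0.5677 0.36   0.1508] [ 0.2668 -0.81    0.3716]
-> (0.583, 0.395, 0.13) 0.105
tilt err [-0.0059 -1.      0.0031] n 1 j [0.38 0.47 1.37 0.   1.3  0.28]
[{"dx": 0.019, "dy": 0.021, "dz": 0.033, "ax": -0.003, "ay": -0.001, "az": -0.006}]
```

Request:
play_rows(
  steps=[
    {"dx":0.017,"dy":0.018,"dz":0.026,"ax":-0.003,"ay":0,"az":-0.006},
    {"dx":0,"dy":0,"dz":0,"ax":0,"ay":0,"az":0},
  ],
)

```text
clock: 15.9
position: [0.5781, 0.3937, 0.1286]
ee_rot: [[0.994, -0.005, -0.11], [0.11, -0.001, 0.994], [-0.005, -1.0, -0.0]]
force: [0.2, -1.0, -0.3]
width: 0.876
```

```bash
python3 - <<'E'
from look import *
import pickle
o,im=look("w10");pickle.dump(o,open("w10.pkl","wb"))
u=proj("wrist",(.584,.395,.022),o).astype(int);print(u)
cv2.imwrite("pics/w10c.png",cv2.resize(im[u[1]-50:u[1]+50,u[0]-60:u[0]+60],None,fx=5,fy=5))
E
```

```text
15.9 [0.5781 0.3937 0.1286] R2 [-0.005  -1.     -0.0002] yaw 0.11015819695575696 w 0.8762829842005079 F [ 0.2391 -1.0481 -0.2943]
[266 184]
```

View pics/w10c.png

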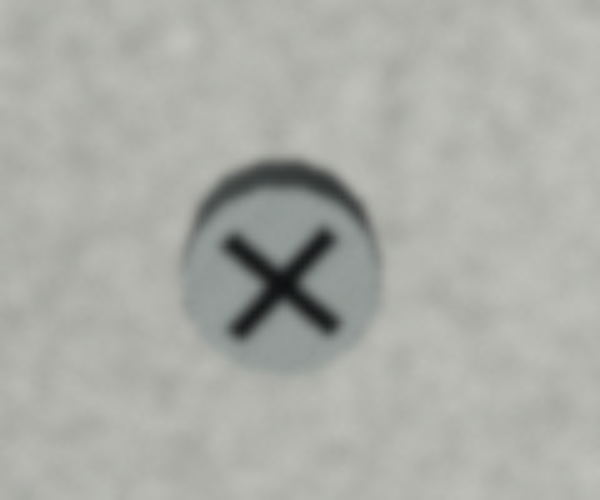

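View pics/w10.png

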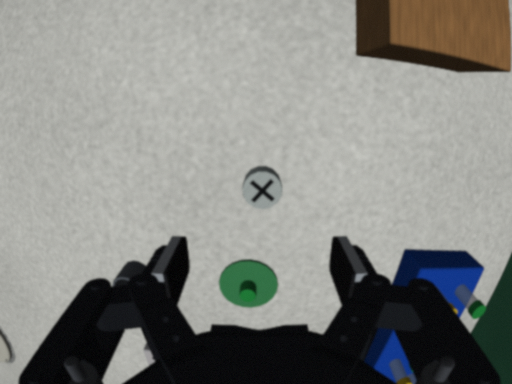

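```bash
cat >> look.py <<'E'
def cross(im,c0,o,z,R=14):
    x,y=c0;g=cv2.cvtColor(im,cv2.COLOR_BGR2GRAY)[y-R:y+R,x-R:x+R];w=np.clip(80.-g,0,None)
    yy,xx=np.mgrid[:2*R,:2*R];u=np.array([(w*xx).sum(),(w*yy).sum()])/w.sum()+[x-R,y-R]
    p=onplane("wrist",u,z,o)[:2];print("cross",u.round(1),p);return p
E
python3 - <<'E'
from look import *
import pickle
o=pickle.load(open("w10.pkl","rb"));im=cv2.imread("pics/w10.png")
c=cross(im,(262,191),o,.022)
g=fit(im,lambda H,S,V:(H>45)&(H<90)&(S>60),(215,285,250,315),"wrist",.005,o)
chain(sensors.get_obs(),[((c[0],c[1],.06),.105)])
E
```

```text
cross [261.9 190.4] [0.5807 0.3891]
blob [248.  283.2] [ 219  260   59   47 2138] centre [0.5787 0.2718] r mm 32.1 sd 0.43
-> (np.float64(0.5807286636051487), np.float64(0.38907220153808064), 0.06) 0.105
tilt err [-0.0034 -1.      0.0002] n 2 j [0.42 0.56 1.29 0.   1.29 0.31]
[{"dx": 0.001, "dy": 0.035, "dz": -0.002, "ax": -0.0, "ay": 0.002, "az": -0.003}, {"dx": 0.001, "dy": 0.035, "dz": -0.002, "ax": 0, "ay": 0.002, "az": 0}]
```

Request:
play_rows(
  steps=[
    {"dx":0.002,"dy":0.035,"dz":-0.004,"ax":0,"ay":0.003,"az":-0.003},
    {"dx":0,"dy":0.035,"dz":0,"ax":0,"ay":0,"az":0},
    {"dx":0,"dy":0.015,"dz":0,"ax":0,"ay":0,"az":0},
    {"dx":0,"dy":0,"dz":0,"ax":0,"ay":0,"az":0},
  ],
)

```text
clock: 16.45
position: [0.5817, 0.3878, 0.047]
ee_rot: [[0.995, 0.003, -0.104], [0.104, 0.001, 0.995], [0.003, -1.0, 0.001]]
force: [0.2, 0.3, -0.6]
width: 0.878
```

```bash
python3 - <<'E'
from plan import *
o=sensors.get_obs();print(o["position"],o["force"])
chain(o,[((.5807,.3891,.004),.105)])
E
```

```text
[0.5817 0.3878 0.047 ] [ 0.1619  0.3209 -0.5641]
-> (0.5807, 0.3891, 0.004) 0.105
tilt err [ 0.0034 -1.      0.0011] n 1 j [0.42 0.65 1.34 0.   1.15 0.31]
[{"dx": -0.001, "dy": 0.043, "dz": 0.001, "ax": -0.001, "ay": -0.0, "az": 0.003}]
```

Request:
play_rows(
  steps=[
    {"dx":-0.001,"dy":0.018,"dz":0.001,"ax":0,"ay":0,"az":0.003},
    {"dx":0,"dy":0.016,"dz":0,"ax":0,"ay":0,"az":0},
    {"dx":0,"dy":0.009,"dz":0,"ax":0,"ay":0,"az":0},
  ],
)

```text
clock: 16.82
position: [0.5833, 0.3896, 0.0057]
ee_rot: [[0.995, 0.006, -0.104], [0.104, 0.004, 0.995], [0.006, -1.0, 0.003]]
force: [-1.0, 0.1, -0.7]
width: 0.88
```

Request:
play_rows(
  steps=[
    {"dx":0,"dy":0.001,"dz":0,"ax":0,"ay":0,"az":0},
    {"dx":0,"dy":0.001,"dz":0,"ax":0,"ay":0,"az":0},
    {"dx":0,"dy":0,"dz":0,"ax":0,"ay":0,"az":0},
    {"dx":0,"dy":0,"dz":0,"ax":0,"ay":0,"az":0},
    {"dx":0,"dy":0,"dz":0,"ax":0,"ay":0,"az":0},
  ],
  jaw=0.02,
  newtons=50,
)

```text
clock: 17.45
position: [0.5834, 0.3898, 0.0036]
ee_rot: [[0.995, 0.006, -0.104], [0.104, 0.004, 0.995], [0.007, -1.0, 0.003]]
force: [-0.1, -1.0, -1.5]
width: 0.398
```

```bash
python3 - <<'E'
from look import *
import pickle
o,im=look("w11");pickle.dump(o,open("w11.pkl","wb"))
u=proj("wrist",(*o["position"][:2],.022),o).astype(int);print(u)
chain(o,[((.56,.061,.15),.105)])
E
```

```text
17.45 [0.5834 0.3898 0.0036] R2 [ 0.0066 -1.      0.0033] yaw 0.10420447836873734 w 0.39814650007550545 F [-0.1113 -0.9765 -1.4567]
[258 262]
-> (0.56, 0.061, 0.15) 0.105
tilt err [ 0.0066 -1.      0.0033] n 7 j [0.42 0.71 1.34 0.   1.08 0.31]
[{"dx": -0.008, "dy": -0.021, "dz": -0.046, "ax": -0.003, "ay": -0.0, "az": 0.007}, {"dx": -0.008, "dy": -0.021, "dz": -0.046, "ax": 0, "ay": -0.0, "az": 0}, {"dx": -0.008, "dy": -0.021, "dz": -0.046, "ax": 0, "ay": -0.0, "az": 0}, {"dx": -0.008, "dy": -0.021, "dz": -0.046, "ax": 0, "ay": -0.0, "az": 0}, {"dx": -0.008, "dy": -0.021, "dz": -0.046, "ax": 0, "ay": -0.0, "az": 0}, {"dx": -0.008, "dy": -0.021, "dz": -0.046, "ax": 0, "ay": -0.0, "az": 0}, {"dx": -0.008, "dy": -0.021, "dz": -0.046, "ax": 0, "ay": -0.0, "az": 0}]
```

View pics/w11.png

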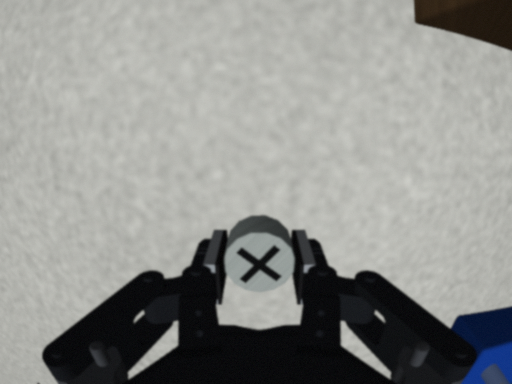

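```bash
python3 - <<'E'
from look import *
import pickle
o=pickle.load(open("w11.pkl","rb"));im=cv2.imread("pics/w11.png")
c=cross(im,(259,263),o,.022,22)
print((c-o["position"][:2])@o["ee_rot"][:2,[0,2]])
E
```

```text
cross [259.1 263.7] [0.5836 0.3891]
[ 0.0001 -0.0007]
```

Request:
play_rows(
  steps=[
    {"dx":0,"dy":-0.04,"dz":0,"ax":-0.003,"ay":0,"az":0.006},
    {"dx":0,"dy":-0.05,"dz":-0.015,"ax":0,"ay":0,"az":0},
    {"dx":-0.01,"dy":-0.035,"dz":-0.04,"ax":0,"ay":0,"az":0},
    {"dx":-0.01,"dy":-0.01,"dz":-0.058,"ax":0,"ay":0,"az":0},
    {"dx":-0.01,"dy":0,"dz":-0.06,"ax":0,"ay":0,"az":0},
    {"dx":-0.01,"dy":0,"dz":-0.06,"ax":0,"ay":0,"az":0},
    {"dx":-0.01,"dy":0,"dz":-0.05,"ax":0,"ay":0,"az":0},
    {"dx":-0.005,"dy":0,"dz":-0.02,"ax":0,"ay":0,"az":0},
  ],
)

```text
clock: 18.5
position: [0.5601, 0.0746, 0.1439]
ee_rot: [[0.994, 0.005, -0.108], [0.108, -0.002, 0.994], [0.005, -1.0, -0.002]]
force: [-0.1, -0.2, -1.8]
width: 0.403
```

```bash
python3 - <<'E'
from look import *
o,im=look("w12")
c=cross(im,(259,263),o,o["position"][2]+.0184,22)
off=(c-o["position"][:2])@o["ee_rot"][:2,[0,2]];print(off)
d=fit(im,BLUE,(180,340,90,235),"wrist",.04,o)
t=np.array([.5557,.0610])-off[1]*np.array([-.1048,.9945]);print("tcp tgt",t)
chain(o,[((t[0],t[1],.06),.105)])
E
```

```text
18.5 [0.5601 0.0746 0.1439] R2 [ 0.0047 -1.     -0.0023] yaw 0.10818701178446821 w 0.4031207019674518 F [-0.0862 -0.1505 -1.8216]
cross [259.1 263.7] [0.5603 0.074 ]
[ 0.0002 -0.0006]Traceback (most recent call last):
  File "<stdin>", line 5, in <module>
  File "look.py", line 10, in fit
    k,l,s,c=cv2.connectedComponentsWithStats(m);i=1+np.argmax(s[1:,4])
                                                    ~~~~~~~~~^^^^^^^^^
    return _wrapfunc(a, 'argmax', axis=axis, out=out, **kwds)
    return bound(*args, **kwds)
ValueError: attempt to get argmax of an empty sequence
```

View pics/w12.png

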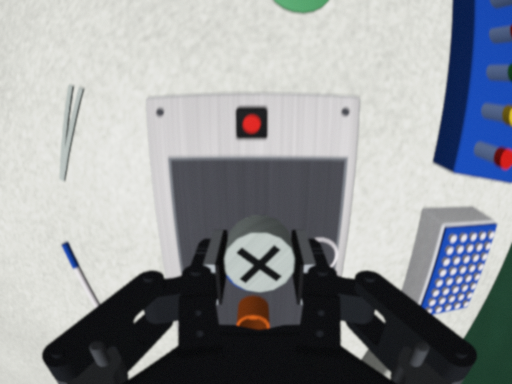

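Request:
play_rows(
  steps=[
    {"dx":-0.005,"dy":0.03,"dz":-0.012,"ax":0.002,"ay":0.003,"az":0.005},
    {"dx":0,"dy":0.035,"dz":0,"ax":0,"ay":0,"az":0},
    {"dx":0,"dy":0.025,"dz":0,"ax":0,"ay":0,"az":0},
    {"dx":0,"dy":0.008,"dz":0,"ax":0,"ay":0,"az":0},
  ],
)

```text
clock: 19.05
position: [0.5583, 0.0599, 0.0456]
ee_rot: [[0.995, 0.004, -0.102], [0.102, -0.002, 0.995], [0.004, -1.0, -0.002]]
force: [-0.0, -0.1, -0.6]
width: 0.399
```

```bash
python3 - <<'E'
from plan import *
o=sensors.get_obs();print(o["position"],o["force"])
chain(o,[((.5556,.0616,.024),.105)])
E
```

```text
[0.5583 0.0599 0.0456] [-0.0113 -0.1237 -0.5554]
-> (0.5556, 0.0616, 0.024) 0.105
tilt err [ 0.0043 -1.     -0.002 ] n 1 j [-0.11  0.34  1.78 -0.    1.02 -0.21]
[{"dx": -0.003, "dy": 0.022, "dz": 0.002, "ax": 0.002, "ay": -0.002, "az": 0.004}]
```

Request:
play_rows(
  steps=[
    {"dx":-0.003,"dy":0.01,"dz":0.002,"ax":0.002,"ay":-0.002,"az":0.004},
    {"dx":0,"dy":0.006,"dz":0,"ax":0,"ay":0,"az":0},
  ],
)

```text
clock: 19.3
position: [0.5559, 0.0622, 0.0299]
ee_rot: [[0.994, 0.002, -0.105], [0.105, 0.0, 0.994], [0.002, -1.0, -0.0]]
force: [0.8, 0.5, -0.9]
width: 0.399
```

```bash
python3 - <<'E'
from plan import *
o=sensors.get_obs();print(o["position"],o["force"])
chain(o,[((.5556,.0616,.024),.105)])
E
```

```text
[0.5559 0.0622 0.0299] [ 0.845   0.5452 -0.8745]
-> (0.5556, 0.0616, 0.024) 0.105
tilt err [ 0.0019 -1.     -0.0002] n 1 j [-0.1   0.36  1.79  0.    0.99 -0.21]
[{"dx": -0.0, "dy": 0.006, "dz": -0.001, "ax": 0.0, "ay": 0.0, "az": 0.002}]
```

Request:
play_rows(
  steps=[
    {"dx":0,"dy":0.004,"dz":-0.001,"ax":0,"ay":0,"az":0.002},
    {"dx":0,"dy":0.002,"dz":0,"ax":0,"ay":0,"az":0},
  ],
)

```text
clock: 19.55
position: [0.5569, 0.0613, 0.0245]
ee_rot: [[0.994, 0.002, -0.106], [0.106, -0.0, 0.994], [0.002, -1.0, -0.001]]
force: [-0.5, -0.5, -2.1]
width: 0.404
```

Request:
play_rows(
  steps=[
    {"dx":0,"dy":0.001,"dz":0,"ax":0,"ay":0,"az":0},
  ],
)

```text
clock: 19.68
position: [0.5572, 0.0612, 0.0237]
ee_rot: [[0.994, 0.002, -0.105], [0.106, -0.0, 0.994], [0.002, -1.0, -0.001]]
force: [0.3, -0.5, -1.0]
width: 0.402
```

Request:
play_rows(
  steps=[
    {"dx":-0.002,"dy":0,"dz":0,"ax":0,"ay":0,"az":0.002},
  ],
)

```text
clock: 19.8
position: [0.5554, 0.0609, 0.0239]
ee_rot: [[0.994, 0.001, -0.105], [0.105, -0.001, 0.994], [0.001, -1.0, -0.001]]
force: [0.2, 0.1, -1.2]
width: 0.404
```

Request:
play_rows(
  steps=[
    {"dx":0,"dy":0.0015,"dz":0,"ax":0,"ay":0,"az":0},
  ],
)

```text
clock: 19.92
position: [0.5556, 0.0609, 0.0228]
ee_rot: [[0.994, 0.001, -0.106], [0.106, -0.001, 0.994], [0.001, -1.0, -0.001]]
force: [-5.7, -0.2, 11.2]
width: 0.401
```

Request:
play_rows(
  steps=[
    {"dx":0,"dy":0,"dz":0,"ax":0,"ay":0,"az":0},
    {"dx":0,"dy":0,"dz":0,"ax":0,"ay":0,"az":0},
    {"dx":0,"dy":0,"dz":0,"ax":0,"ay":0,"az":0},
    {"dx":0,"dy":-0.03,"dz":0,"ax":0,"ay":0,"az":0},
    {"dx":0,"dy":-0.05,"dz":0,"ax":0,"ay":0,"az":0},
    {"dx":0,"dy":-0.05,"dz":-0.01,"ax":0,"ay":0,"az":0},
    {"dx":0,"dy":0,"dz":-0.03,"ax":0,"ay":0,"az":0},
    {"dx":0,"dy":0,"dz":0,"ax":0,"ay":0,"az":0},
  ],
  jaw=0.075,
)

```text
clock: 20.92
position: [0.5597, 0.0205, 0.1571]
ee_rot: [[0.994, 0.001, -0.106], [0.106, -0.001, 0.994], [0.001, -1.0, -0.001]]
force: [0.4, 0.5, -0.5]
width: 0.88
```

```bash
python3 - <<'E'
from look import *
import pickle
o,im=look("w13");pickle.dump(o,open("w13.pkl","wb"))
print(proj("wrist",(.5556,.061,.042),o),proj("wrist",(.5633,-.0086,.04),o))
E
```

```text
20.93 [0.5597 0.0205 0.1571] R2 [ 0.0013 -1.     -0.0014] yaw 0.1064303910299224 w 0.8799963166267989 F [ 0.4033  0.5087 -0.4531]
[258.9689 137.9304] [259.248  210.9134]
```

View pics/w13.png

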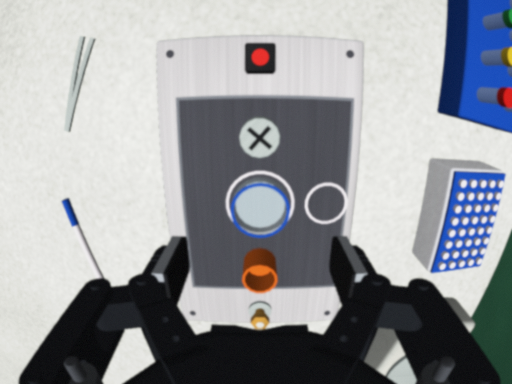

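```bash
python3 - <<'E'
from look import *
import pickle
o=pickle.load(open("w13.pkl","rb"));im=cv2.imread("pics/w13.png")
d=fit(im,BLUE,(215,305,165,250),"wrist",.04,o)
p=fit(im,lambda H,S,V:(V>150),(236,283,114,162),"wrist",.042,o)
RED=lambda H,S,V:((H<8)|(H>172))&(S>120)
s=fit(im,RED,(240,280,40,75),"wrist",.046,o)
b=ringfit(im,(326,203.5),16,25,150,o)
a=ringfit(im,(259.5,203),31,39,150,o)
print("puck err",p-(d+s)/2, "dish-ring",d-a)
chain(sensors.get_obs(),[((.50,-.18,.18),-.6),((.433,-.37,.16),-1.47)])
E
```

```text
blob [259.6 210.3] [230 182  60  57 815] centre [ 0.5638 -0.0088] r mm 28.8 sd 0.54
blob [259.  137.3] [239 118  41  40 988] centre [0.5557 0.0613] r mm 17.3 sd 0.26
blob [259.8  56.7] [251  48  19  19 288] centre [0.5488 0.1315] r mm 7.8 sd 0.24
ring [ 0.6331 -0.0018] r mm 21.9 sd 1.78 539
ring [ 0.5637 -0.0086] r mm 33.6 sd 0.92 394
puck err [-0.0007 -0.    ] dish-ring [ 0.0002 -0.0002]
-> (0.5, -0.18, 0.18) -0.6
tilt err [ 0.0022 -1.     -0.001 ] n 5 j [-0.18  0.19  1.72 -0.    1.24 -0.28]
[{"dx": -0.016, "dy": -0.005, "dz": -0.039, "ax": 0.001, "ay": 0.141, "az": 0.002}, {"dx": -0.011, "dy": -0.005, "dz": -0.041, "ax": 0, "ay": 0.141, "az": 0}, {"dx": -0.005, "dy": -0.005, "dz": -0.042, "ax": 0, "ay": 0.141, "az": 0}, {"dx": 0.001, "dy": -0.005, "dz": -0.042, "ax": 0, "ay": 0.141, "az": 0}, {"dx": 0.007, "dy": -0.005, "dz": -0.041, "ax": 0, "ay": 0.141, "az": 0}]
-> (0.433, -0.37, 0.16) -1.47
tilt err [ 0. -1.  0.] n 5 j [-0.18  0.19  1.72 -0.    1.24 -0.28]
[{"dx": 0.01, "dy": 0.004, "dz": -0.039, "ax": -0.0, "ay": 0.174, "az": 0.0}, {"dx": 0.017, "dy": 0.004, "dz": -0.037, "ax": 0, "ay": 0.174, "az": 0}, {"dx": 0.023, "dy": 0.004, "dz": -0.033, "ax": 0, "ay": 0.174, "az": 0}, {"dx": 0.028, "dy": 0.004, "dz": -0.029, "ax": 0, "ay": 0.174, "az": 0}, {"dx": 0.033, "dy": 0.004, "dz": -0.023, "ax": 0, "ay": 0.174, "az": 0}]
```

Request:
play_rows(
  steps=[
    {"dx":-0.015,"dy":-0.005,"dz":-0.039,"ax":0,"ay":0.15,"az":0.002},
    {"dx":-0.01,"dy":-0.005,"dz":-0.041,"ax":0,"ay":0.15,"az":0},
    {"dx":-0.005,"dy":-0.005,"dz":-0.042,"ax":0,"ay":0.15,"az":0},
    {"dx":0.001,"dy":-0.003,"dz":-0.042,"ax":0,"ay":0.15,"az":0},
    {"dx":0.007,"dy":0,"dz":-0.041,"ax":0,"ay":0.15,"az":0},
    {"dx":0.012,"dy":0,"dz":-0.039,"ax":0,"ay":0.17,"az":0},
    {"dx":0.018,"dy":0,"dz":-0.037,"ax":0,"ay":0.17,"az":0},
    {"dx":0.024,"dy":0,"dz":-0.033,"ax":0,"ay":0.17,"az":0},
  ],
)

```text
clock: 21.98
position: [0.4486, -0.2907, 0.17]
ee_rot: [[0.378, -0.006, 0.926], [-0.926, 0.008, 0.378], [-0.01, -1.0, -0.002]]
force: [0.2, 0.3, 0.1]
width: 0.88
```

```bash
python3 - <<'E'
from plan import *
o=sensors.get_obs();print(o["position"],o["force"])
chain(o,[((.433,-.37,.16),-1.466)])
E
```

```text
[ 0.4486 -0.2907  0.17  ] [0.2207 0.2812 0.1111]
-> (0.433, -0.37, 0.16) -1.466
tilt err [-0.0096 -1.     -0.0024] n 2 j [-0.8   0.12  1.77  0.    1.27  0.38]
[{"dx": 0.034, "dy": 0.005, "dz": -0.022, "ax": 0.002, "ay": 0.142, "az": -0.01}, {"dx": 0.037, "dy": 0.005, "dz": -0.017, "ax": 0, "ay": 0.142, "az": 0}]
```

Request:
play_rows(
  steps=[
    {"dx":0.034,"dy":0.005,"dz":-0.022,"ax":0.002,"ay":0.13,"az":-0.01},
    {"dx":0.03,"dy":0.005,"dz":-0.01,"ax":0,"ay":0.12,"az":0},
    {"dx":0,"dy":0,"dz":0,"ax":0,"ay":0,"az":0},
  ],
)

```text
clock: 22.35
position: [0.438, -0.3631, 0.1572]
ee_rot: [[0.127, -0.002, 0.992], [-0.992, 0.003, 0.127], [-0.003, -1.0, -0.002]]
force: [0.5, 0.0, -0.6]
width: 0.877
```

```bash
python3 - <<'E'
from look import *
import pickle
o,im=look("w14");pickle.dump(o,open("w14.pkl","wb"))
print(proj("wrist",(.432,-.373,.06),o),proj("wrist",(.432,-.373,.0),o))
E
```

```text
22.35 [ 0.438  -0.3631  0.1572] R2 [-0.0028 -1.     -0.0017] yaw -1.4434224286771933 w 0.8770706245907639 F [ 0.533   0.0169 -0.6224]
[271.4667 194.8619] [269.3474 175.4611]
```

View pics/w14.png

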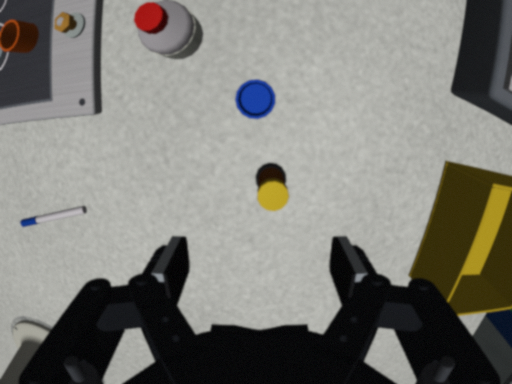

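```bash
python3 - <<'E'
from look import *
import pickle
o=pickle.load(open("w14.pkl","rb"));im=cv2.imread("pics/w14.png")
c=fit(im,YELLOW,(250,300,170,220),"wrist",.06,o)
chain(sensors.get_obs(),[((c[0],c[1],.08),-1.466)])
E
```

```text
blob [272.4 194. ] [258 178  31  33 811] centre [ 0.4326 -0.3738] r mm 13.9 sd 0.76
-> (np.float64(0.432642734857714), np.float64(-0.37375066025216785), 0.08) -1.466
tilt err [-0.0035 -1.     -0.0017] n 2 j [-0.9   0.21  1.69  0.    1.25  0.54]
[{"dx": 0.005, "dy": 0.039, "dz": -0.004, "ax": 0.002, "ay": 0.012, "az": -0.004}, {"dx": 0.006, "dy": 0.039, "dz": -0.003, "ax": 0, "ay": 0.012, "az": 0}]
```

Request:
play_rows(
  steps=[
    {"dx":0.008,"dy":0.03,"dz":-0.005,"ax":0.002,"ay":0.012,"az":-0.003},
    {"dx":0.003,"dy":0.03,"dz":-0.002,"ax":0,"ay":0.01,"az":0},
    {"dx":0,"dy":0.015,"dz":0,"ax":0,"ay":0,"az":0},
    {"dx":0,"dy":0,"dz":0,"ax":0,"ay":0,"az":0},
  ],
)

```text
clock: 22.9
position: [0.4352, -0.3683, 0.0807]
ee_rot: [[0.116, 0.001, 0.993], [-0.993, 0.003, 0.116], [-0.002, -1.0, 0.001]]
force: [0.3, -0.8, 0.3]
width: 0.88
```

```bash
python3 - <<'E'
from plan import *
o=sensors.get_obs();print(o["position"],o["force"])
chain(o,[((.4326,-.3738,.012),-1.466)])
E
```

```text
[ 0.4352 -0.3683  0.0807] [ 0.2713 -0.7857  0.2959]
-> (0.4326, -0.3738, 0.012) -1.466
tilt err [-0.0025 -1.      0.0013] n 2 j [-0.92  0.31  1.73  0.    1.1   0.54]
[{"dx": 0.003, "dy": 0.034, "dz": -0.002, "ax": -0.001, "ay": 0.006, "az": -0.002}, {"dx": 0.003, "dy": 0.034, "dz": -0.002, "ax": 0, "ay": 0.006, "az": 0}]
```

Request:
play_rows(
  steps=[
    {"dx":0.005,"dy":0.02,"dz":-0.003,"ax":-0.001,"ay":0.01,"az":-0.002},
    {"dx":0,"dy":0.02,"dz":0,"ax":0,"ay":0,"az":0},
    {"dx":0,"dy":0.02,"dz":0,"ax":0,"ay":0,"az":0},
    {"dx":0,"dy":0.008,"dz":0,"ax":0,"ay":0,"az":0},
  ],
)

```text
clock: 23.4
position: [0.4348, -0.3757, 0.0123]
ee_rot: [[0.107, 0.004, 0.994], [-0.994, -0.005, 0.107], [0.005, -1.0, 0.004]]
force: [-0.6, -0.8, -0.6]
width: 0.878
```

```bash
python3 - <<'E'
from look import *
o,im=look("w15")
c=fit(im,YELLOW,(200,320,170,340),"wrist",.06,o)
chain(o,[((.4326,-.3738,.012),-1.466)])
cv2.imwrite("pics/w15c.png",cv2.resize(im[180:340,150:370],None,fx=3,fy=3))
E
```

```text
23.4 [ 0.4348 -0.3757  0.0123] R2 [ 0.0055 -1.      0.0036] yaw -1.4632725084247575 w 0.8782335542032021 F [-0.6497 -0.8264 -0.6337]
blob [259.3 296. ] [ 227  265   66   62 3200] centre [ 0.4342 -0.3741] r mm 15.1 sd 1.28
-> (0.4326, -0.3738, 0.012) -1.466
tilt err [ 0.0055 -1.      0.0036] n 1 j [-0.92  0.42  1.75  0.    0.97  0.54]
[{"dx": -0.002, "dy": 0.0, "dz": -0.002, "ax": -0.004, "ay": 0.003, "az": 0.005}]
```

View pics/w15c.png

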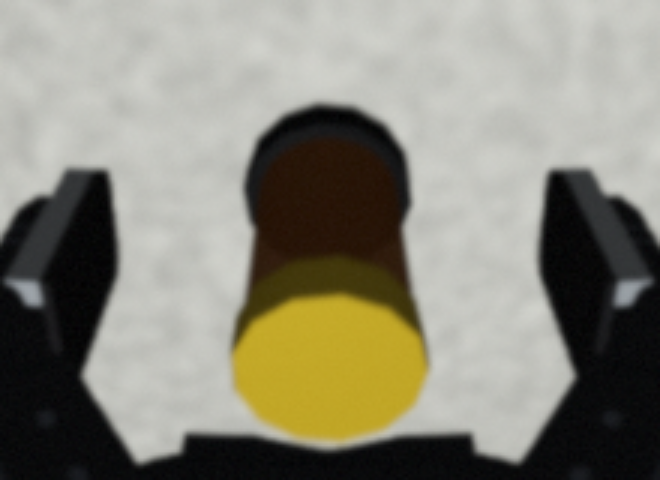

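Request:
play_rows(
  steps=[
    {"dx":-0.001,"dy":0.001,"dz":-0.002,"ax":-0.004,"ay":0,"az":0.005},
    {"dx":0,"dy":0.001,"dz":0,"ax":0,"ay":0,"az":0},
    {"dx":0,"dy":0,"dz":0,"ax":0,"ay":0,"az":0},
    {"dx":0,"dy":0,"dz":0,"ax":0,"ay":0,"az":0},
    {"dx":0,"dy":0,"dz":0,"ax":0,"ay":0,"az":0},
    {"dx":0,"dy":0,"dz":0,"ax":0,"ay":0,"az":0},
    {"dx":0,"dy":0,"dz":0,"ax":0,"ay":0,"az":0},
  ],
  jaw=0.01,
  newtons=40,
)

```text
clock: 24.32
position: [0.4337, -0.3763, 0.0123]
ee_rot: [[0.107, 0.002, 0.994], [-0.994, -0.003, 0.107], [0.004, -1.0, 0.001]]
force: [-0.9, 0.3, -0.2]
width: 0.294
```

```bash
python3 - <<'E'
from look import *
o,im=look("w16")
c=fit(im,lambda H,S,V:YELLOW(H,S,V)&(V>150),(200,320,170,340),"wrist",.06,o)
print((c-o["position"][:2])@o["ee_rot"][:2,[0,2]])
cv2.imwrite("pics/w16c.png",cv2.resize(im[180:340,150:370],None,fx=3,fy=3))
chain(o,[((.434,-.37,.12),-1.466),((.63,-.0015,.2),-1.466)])
E
```

```text
24.32 [ 0.4337 -0.3763  0.0123] R2 [ 0.0036 -1.      0.0013] yaw -1.463248905208565 w 0.2939648145436047 F [-0.9004  0.2518 -0.2115]
blob [259. 302.] [ 227  278   66   49 2521] centre [ 0.4302 -0.375 ] r mm 13.5 sd 0.17
[-0.0017 -0.0033]
-> (0.434, -0.37, 0.12) -1.466
tilt err [ 0.0036 -1.      0.0013] n 2 j [-0.92  0.42  1.75 -0.    0.97  0.54]
[{"dx": -0.003, "dy": -0.054, "dz": 0.0, "ax": -0.001, "ay": 0.001, "az": 0.004}, {"dx": -0.003, "dy": -0.054, "dz": 0.0, "ax": 0, "ay": 0.001, "az": 0}]
-> (0.63, -0.0015, 0.2) -1.466
tilt err [ 0. -1.  0.] n 8 j [-0.92  0.42  1.75 -0.    0.97  0.54]
[{"dx": -0.043, "dy": -0.01, "dz": 0.029, "ax": -0.0, "ay": -0.0, "az": 0.0}, {"dx": -0.043, "dy": -0.01, "dz": 0.029, "ax": 0, "ay": -0.0, "az": 0}, {"dx": -0.043, "dy": -0.01, "dz": 0.029, "ax": 0, "ay": -0.0, "az": 0}, {"dx": -0.043, "dy": -0.01, "dz": 0.029, "ax": 0, "ay": -0.0, "az": 0}, {"dx": -0.043, "dy": -0.01, "dz": 0.029, "ax": 0, "ay": -0.0, "az": 0}, {"dx": -0.043, "dy": -0.01, "dz": 0.029, "ax": 0, "ay": -0.0, "az": 0}, {"dx": -0.043, "dy": -0.01, "dz": 0.029, "ax": 0, "ay": -0.0, "az": 0}, {"dx": -0.043, "dy": -0.01, "dz": 0.029, "ax": 0, "ay": -0.0, "az": 0}]
```

View pics/w16c.png

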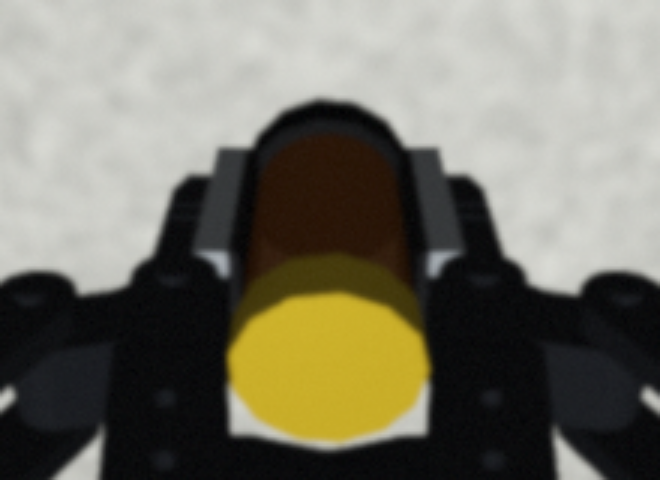

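```bash
python3 - <<'E'
from look import *
import pickle
o=pickle.load(open("w11.pkl","rb"))
print(np.array2string(camera_model("wrist")["mount"],precision=6),o["ee_rot"],o["position"])
p=onplane("wrist",(259.1,263.7),.022,o);print(p,o["ee_rot"].T@(p-o["position"]))
E
```

```text
[[ 1.       -0.000075  0.000187 -0.001491]
 [-0.000201 -0.310892  0.950445 -0.14395 ]
 [-0.000013 -0.950445 -0.310892  0.079851]
 [ 0.        0.        0.        1.      ]] [[ 0.9946  0.0062 -0.104 ]
 [ 0.104   0.004   0.9946]
 [ 0.0066 -1.      0.0033]] [0.5834 0.3898 0.0036]
[0.5821 0.3877 0.022 ] [-0.0014 -0.0184 -0.002 ]
```

```bash
for i in 1 2; do python3 - <<'E'
from look import *
import pickle
o=pickle.load(open("w11.pkl","rb"))
for i in range(3): print(np.array2string(camera_model("wrist")["mount"][:3,3],precision=6),camera_model("top")["cam_to_world"][:3,3])
im=cv2.imread("pics/w11.png")
for i in range(2):
    c=cross(im,(259,263),o,.022,22); print(onplane("wrist",(259.1,263.7),.022,o))
print(camera_model("wrist")["intrinsics"])
E
done
```

```text
[-0.001491 -0.14395   0.079851] [ 0.3935 -0.0185  1.0759]
[-0.001491 -0.14395   0.079851] [ 0.3935 -0.0185  1.0759]
[-0.001491 -0.14395   0.079851] [ 0.3935 -0.0185  1.0759]
cross [259.1 263.7] [0.5821 0.3877]
[0.5821 0.3877 0.022 ]
cross [259.1 263.7] [0.5821 0.3877]
[0.5821 0.3877 0.022 ]
[[297.3186   0.     259.0008]
 [  0.     297.3186 185.9777]
 [  0.       0.       1.    ]]
[-0.001491 -0.14395   0.079851] [ 0.3935 -0.0185  1.0759]
[-0.001491 -0.14395   0.079851] [ 0.3935 -0.0185  1.0759]
[-0.001491 -0.14395   0.079851] [ 0.3935 -0.0185  1.0759]
cross [259.1 263.7] [0.5821 0.3877]
[0.5821 0.3877 0.022 ]
cross [259.1 263.7] [0.5821 0.3877]
[0.5821 0.3877 0.022 ]
[[297.3186   0.     259.0008]
 [  0.     297.3186 185.9777]
 [  0.       0.       1.    ]]
```

```bash
python3 - <<'E'
from look import *
import pickle
ld=lambda n:(pickle.load(open(n+".pkl","rb")),cv2.imread(f"pics/{n}.png"))
o,im=ld("w13")
d=fit(im,BLUE,(215,305,165,250),"wrist",.04,o)
o,im=ld("w14")
c=fit(im,YELLOW,(250,300,170,220),"wrist",.06,o)
o,im=ld("w9")
c=fit(im,lambda H,S,V:(H>2)&(H<20)&(S>90)&(V>150),(235,290,120,180),"wrist",.055,o)
E
```

```text
blob [259.6 210.3] [230 182  60  57 815] centre [ 0.5625 -0.0104] r mm 28.9 sd 0.55
blob [272.4 194. ] [258 178  31  33 811] centre [ 0.4326 -0.3738] r mm 13.9 sd 0.76
blob [259.6 150.4] [ 239  133   42   40 1067] centre [ 0.5692 -0.0782] r mm 17.6 sd 0.25
```

Request:
play_rows(
  steps=[
    {"dx":0,"dy":-0.04,"dz":0,"ax":-0.001,"ay":0,"az":0.004},
    {"dx":0,"dy":-0.06,"dz":0,"ax":0,"ay":0,"az":0},
    {"dx":-0.015,"dy":-0.045,"dz":0.01,"ax":0,"ay":0,"az":0},
    {"dx":-0.045,"dy":-0.02,"dz":0.03,"ax":0,"ay":0,"az":0},
    {"dx":-0.05,"dy":0,"dz":0.03,"ax":0,"ay":0,"az":0},
    {"dx":-0.05,"dy":0,"dz":0.03,"ax":0,"ay":0,"az":0},
    {"dx":-0.05,"dy":0,"dz":0.03,"ax":0,"ay":0,"az":0},
    {"dx":-0.05,"dy":0,"dz":0.03,"ax":0,"ay":0,"az":0},
  ],
)

```text
clock: 25.38
position: [0.5685, -0.0967, 0.1845]
ee_rot: [[0.099, 0.004, 0.995], [-0.995, -0.0, 0.099], [0.001, -1.0, 0.004]]
force: [0.4, -0.2, -0.6]
width: 0.292
```

```bash
python3 - <<'E'
from plan import *
o=sensors.get_obs();print(o["position"],o["force"])
chain(o,[((.635,-.003,.17),-1.466)])
E
```

```text
[ 0.5685 -0.0967  0.1845] [ 0.4154 -0.2354 -0.5919]
-> (0.635, -0.003, 0.17) -1.466
tilt err [ 0.0006 -1.      0.0042] n 2 j [-0.38  0.2   1.65  0.    1.29  1.09]
[{"dx": -0.043, "dy": 0.007, "dz": 0.038, "ax": -0.004, "ay": -0.003, "az": 0.001}, {"dx": -0.043, "dy": 0.007, "dz": 0.038, "ax": 0, "ay": -0.003, "az": 0}]
```

Request:
play_rows(
  steps=[
    {"dx":-0.043,"dy":0.005,"dz":0.037,"ax":-0.004,"ay":0,"az":0.001},
    {"dx":-0.033,"dy":0.005,"dz":0.028,"ax":0,"ay":0,"az":0},
    {"dx":0,"dy":0,"dz":0,"ax":0,"ay":0,"az":0},
  ],
)

```text
clock: 25.75
position: [0.6278, -0.0076, 0.1743]
ee_rot: [[0.104, 0.001, 0.995], [-0.995, 0.001, 0.104], [-0.001, -1.0, 0.001]]
force: [-0.0, -1.0, -0.9]
width: 0.298
```

```bash
python3 - <<'E'
from look import *
import pickle
o,im=look("w17");pickle.dump(o,open("w17.pkl","wb"))
print(camera_model("wrist")["mount"][:3,3])
c=fit(im,lambda H,S,V:YELLOW(H,S,V)&(V>150),(200,320,170,340),"wrist",o["position"][2]+.0477,o)
print(c-o["position"][:2],proj("wrist",(.632,-.0016,.02),o),proj("wrist",(.5637,-.0087,.04),o))
chain(o,[((.6355,-.0029,.06),-1.466)])
E
```

```text
25.75 [ 0.6278 -0.0076  0.1743] R2 [-0.0006 -1.      0.0007] yaw -1.4662224310002308 w 0.2984082068825257 F [-0.0095 -0.9504 -0.931 ]
[-0.0015 -0.1439  0.0798]
blob [259.  301.6] [ 226  277   67   50 2575] centre [ 0.6246 -0.0065] r mm 13.6 sd 0.18
[-0.0032  0.0011] [255.0919 165.3705] [255.0771 233.8315]
-> (0.6355, -0.0029, 0.06) -1.466
tilt err [-0.0006 -1.      0.0007] n 2 j [-0.2   0.34  1.5   0.    1.3   1.26]
[{"dx": -0.002, "dy": 0.057, "dz": 0.004, "ax": -0.001, "ay": -0.0, "az": -0.001}, {"dx": -0.002, "dy": 0.057, "dz": 0.004, "ax": 0, "ay": -0.0, "az": 0}]
```

View pics/w17.png

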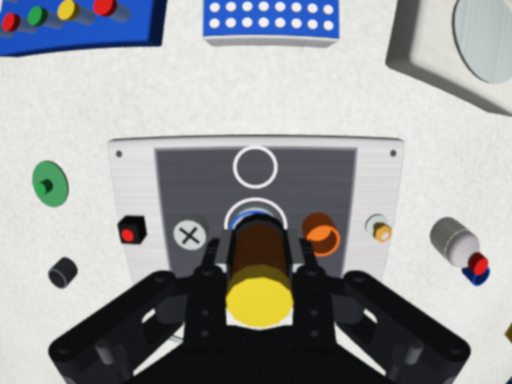

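```bash
python3 - <<'E'
from look import *
import pickle
o=pickle.load(open("w17.pkl","rb"));im=cv2.imread("pics/w17.png")
b=ringfit(im,(255.5,166.5),17,26,150,o)
t=b-np.array([-.0033,.0012]);print("tcp",t)
chain(sensors.get_obs(),[((t[0],t[1],.06),-1.466)])
E
```

```text
ring [ 0.6318 -0.0015] r mm 21.9 sd 1.93 633
tcp [ 0.6351 -0.0027]
-> (np.float64(0.6350716474195227), np.float64(-0.002650632900629467), 0.06) -1.466
tilt err [-0.     -1.      0.0005] n 2 j [-0.21  0.34  1.5   0.    1.3   1.26]
[{"dx": -0.003, "dy": 0.057, "dz": 0.004, "ax": -0.001, "ay": -0.001, "az": -0.0}, {"dx": -0.003, "dy": 0.057, "dz": 0.004, "ax": 0, "ay": -0.001, "az": 0}]
```

Request:
play_rows(
  steps=[
    {"dx":-0.005,"dy":0.035,"dz":0.008,"ax":0,"ay":0,"az":0},
    {"dx":0,"dy":0.04,"dz":0,"ax":0,"ay":0,"az":0},
    {"dx":0,"dy":0.025,"dz":0,"ax":0,"ay":0,"az":0},
    {"dx":0,"dy":0.01,"dz":0,"ax":0,"ay":0,"az":0},
    {"dx":0,"dy":0,"dz":0,"ax":0,"ay":0,"az":0},
  ],
)

```text
clock: 26.42
position: [0.6346, -0.0094, 0.0641]
ee_rot: [[0.097, 0.003, 0.995], [-0.995, -0.003, 0.097], [0.003, -1.0, 0.003]]
force: [-0.9, -0.3, 0.2]
width: 0.296
```

```bash
python3 - <<'E'
from plan import *
o=sensors.get_obs();print(o["position"],o["force"])
chain(o,[((.6351,-.0027,.034),-1.466)])
E
```

```text
[ 0.6346 -0.0094  0.0641] [-0.9053 -0.3071  0.1894]
-> (0.6351, -0.0027, 0.034) -1.466
tilt err [ 0.0029 -1.      0.0029] n 1 j [-0.2   0.48  1.55 -0.    1.11  1.27]
[{"dx": -0.007, "dy": 0.03, "dz": 0.001, "ax": -0.003, "ay": -0.007, "az": 0.003}]
```

Request:
play_rows(
  steps=[
    {"dx":-0.007,"dy":0.014,"dz":0.001,"ax":-0.003,"ay":-0.007,"az":0.003},
    {"dx":0,"dy":0.009,"dz":0,"ax":0,"ay":0,"az":0},
  ],
)

```text
clock: 26.68
position: [0.637, -0.0029, 0.0429]
ee_rot: [[0.104, 0.005, 0.995], [-0.995, -0.001, 0.104], [0.001, -1.0, 0.005]]
force: [-0.9, -0.5, -1.0]
width: 0.293
```

```bash
python3 - <<'E'
from plan import *
o=sensors.get_obs();print(o["position"],o["force"])
chain(o,[((.6351,-.0027,.033),-1.466)])
E
```

```text
[ 0.637  -0.0029  0.0429] [-0.8818 -0.4559 -0.9909]
-> (0.6351, -0.0027, 0.033) -1.466
tilt err [ 0.0012 -1.      0.0048] n 1 j [-0.19  0.51  1.55  0.    1.08  1.27]
[{"dx": -0.0, "dy": 0.01, "dz": -0.002, "ax": -0.005, "ay": -0.001, "az": 0.001}]
```

Request:
play_rows(
  steps=[
    {"dx":0,"dy":0.006,"dz":-0.003,"ax":-0.006,"ay":0,"az":0.001},
    {"dx":0,"dy":0.003,"dz":0,"ax":0,"ay":0,"az":0},
  ],
)

```text
clock: 26.92
position: [0.6338, -0.003, 0.0332]
ee_rot: [[0.104, -0.002, 0.995], [-0.995, -0.0, 0.104], [0.0, -1.0, -0.002]]
force: [-0.3, -0.3, 0.0]
width: 0.294
```

```bash
python3 - <<'E'
from plan import *
o=sensors.get_obs();print(o["position"],o["force"])
chain(o,[((.6351,-.0027,.033),-1.466)])
E
```

```text
[ 0.6338 -0.003   0.0332] [-0.28   -0.2888  0.027 ]
-> (0.6351, -0.0027, 0.033) -1.466
tilt err [ 0.0002 -1.     -0.0018] n 1 j [-0.19  0.52  1.56 -0.    1.07  1.27]
[{"dx": -0.0, "dy": 0.0, "dz": 0.001, "ax": 0.002, "ay": -0.0, "az": 0.0}]
```

Request:
play_rows(
  steps=[
    {"dx":0,"dy":0,"dz":0.001,"ax":0.002,"ay":0,"az":0},
  ],
)

```text
clock: 27.05
position: [0.6348, -0.0029, 0.033]
ee_rot: [[0.104, 0.0, 0.995], [-0.995, -0.0, 0.104], [0.0, -1.0, 0.0]]
force: [0.5, -0.9, -0.8]
width: 0.288
```

Request:
play_rows(
  steps=[
    {"dx":0,"dy":0.002,"dz":0,"ax":0,"ay":0,"az":0},
  ],
)

```text
clock: 27.18
position: [0.6353, -0.0029, 0.0314]
ee_rot: [[0.104, 0.001, 0.995], [-0.995, -0.0, 0.104], [0.0, -1.0, 0.001]]
force: [-0.7, -0.1, 0.2]
width: 0.295
```

Request:
play_rows(
  steps=[
    {"dx":0,"dy":0.001,"dz":0,"ax":0,"ay":0,"az":0},
  ],
)

```text
clock: 27.3
position: [0.6354, -0.0029, 0.0314]
ee_rot: [[0.105, 0.001, 0.995], [-0.995, -0.0, 0.105], [0.001, -1.0, 0.001]]
force: [-4.0, 0.6, 9.2]
width: 0.29
```

Contact. Release gently to a modest opening and withdraw straight up.

Request:
play_rows(
  steps=[
    {"dx":0,"dy":0,"dz":0,"ax":0,"ay":0,"az":0},
    {"dx":0,"dy":0,"dz":0,"ax":0,"ay":0,"az":0},
    {"dx":0,"dy":0,"dz":0,"ax":0,"ay":0,"az":0},
    {"dx":0,"dy":-0.03,"dz":0,"ax":0,"ay":0,"az":0},
    {"dx":0,"dy":-0.05,"dz":0,"ax":0,"ay":0,"az":0},
    {"dx":0,"dy":-0.05,"dz":0,"ax":0,"ay":0,"az":0},
    {"dx":0,"dy":-0.02,"dz":-0.04,"ax":0,"ay":0,"az":0},
    {"dx":0,"dy":0,"dz":0,"ax":0,"ay":0,"az":0},
  ],
  jaw=0.065,
)

```text
clock: 28.3
position: [0.5941, -0.0073, 0.1847]
ee_rot: [[0.104, -0.001, 0.995], [-0.995, -0.0, 0.104], [0.0, -1.0, -0.001]]
force: [-0.1, 0.9, 0.7]
width: 0.758
```

```bash
python3 - <<'E'
from look import *
import pickle
o,im=look("w18");pickle.dump(o,open("w18.pkl","wb"))
print(proj("wrist",(.632,-.0016,.02),o),proj("wrist",(.632,-.0016,.08),o))
E
```

```text
28.3 [ 0.5941 -0.0073  0.1847] R2 [ 0.0003 -1.     -0.0005] yaw -1.4661503134623697 w 0.7584003469935426 F [-0.1415  0.9159  0.7409]
[258.7316 131.6908] [258.7031 141.152 ]
```

View pics/w18.png

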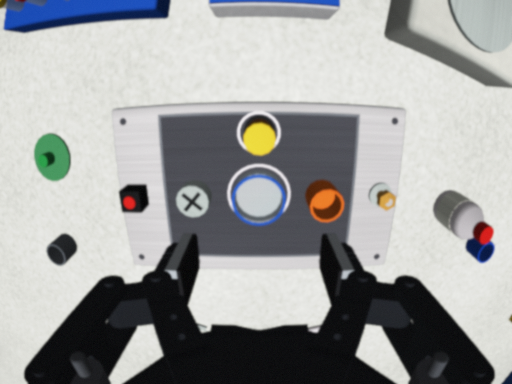

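```bash
python3 - <<'E'
from look import *
import pickle
o=pickle.load(open("w18.pkl","rb"));im=cv2.imread("pics/w18.png")
c=fit(im,YELLOW,(235,285,110,165),"wrist",.08,o)
d=fit(im,BLUE,(215,305,160,235),"wrist",.04,o)
print("cart rel dish",c-d,np.hypot(*(c-d)),np.arctan2(*(c-d)[::-1]))
b=ringfit(im,(259,132),17,24,170,o,ymax=128)
p=fit(im,lambda H,S,V:(V>150),(173,213,180,222),"wrist",.042,o)
q=fit(im,lambda H,S,V:(H>2)&(H<20)&(S>90)&(V>150),(300,350,175,225),"wrist",.055,o)
print(p-d,q-d,(p+q)/2-d)
chain(sensors.get_obs(),[((.579,.272,.16),-1.466)])
E
```

```text
blob [259.1 138.1] [243 121  33  35 908] centre [ 0.6345 -0.0017] r mm 14.1 sd 0.58
blob [258.1 200.7] [231 174  55  53 732] centre [ 0.5633 -0.0083] r mm 29.0 sd 0.63
cart rel dish [0.0713 0.0066] 0.071565064812136 0.0930300875409803
ring [ 0.6348 -0.001 ] r mm 19.3 sd 1.45 225
blob [191.8 201. ] [176 186  32  31 618] centre [0.5557 0.0614] r mm 17.1 sd 0.31
blob [325.3 203.1] [310 189  34  34 597] centre [ 0.5706 -0.0771] r mm 17.6 sd 0.32
[-0.0076  0.0697] [ 0.0073 -0.0688] [-0.0001  0.0004]
-> (0.579, 0.272, 0.16) -1.466
tilt err [ 0.0005 -1.      0.0006] n 5 j [-0.22  0.25  1.59 -0.    1.31  1.25]
[{"dx": -0.056, "dy": 0.005, "dz": 0.003, "ax": -0.001, "ay": -0.0, "az": 0.0}, {"dx": -0.056, "dy": 0.005, "dz": 0.003, "ax": 0, "ay": -0.0, "az": 0}, {"dx": -0.056, "dy": 0.005, "dz": 0.003, "ax": 0, "ay": -0.0, "az": 0}, {"dx": -0.056, "dy": 0.005, "dz": 0.003, "ax": 0, "ay": -0.0, "az": 0}, {"dx": -0.056, "dy": 0.005, "dz": 0.003, "ax": 0, "ay": -0.0, "az": 0}]
```

```bash
python3 - <<'E'
from look import *
import pickle
o=pickle.load(open("w18.pkl","rb"));im=cv2.imread("pics/w18.png")
V=cv2.cvtColor(im,cv2.COLOR_BGR2HSV)[:,:,2];print(V[112:158:2,259])
c=fit(im,lambda H,S,V:YELLOW(H,S,V)&(V>190),(235,285,110,165),"wrist",.08,o)
cv2.imwrite("pics/w18c.png",cv2.resize(im[100:170,220:300],None,fx=7,fy=7,interpolation=cv2.INTER_CUBIC))
E
```

```text
[235 164  47  42  56 124 224 236 236 236 237 237 238 237 238 237 237 238
 238 238 237 214 112]
blob [259.1 138.9] [243 124  33  31 785] centre [ 0.6338 -0.0017] r mm 13.1 sd 0.28
```

View pics/w18c.png

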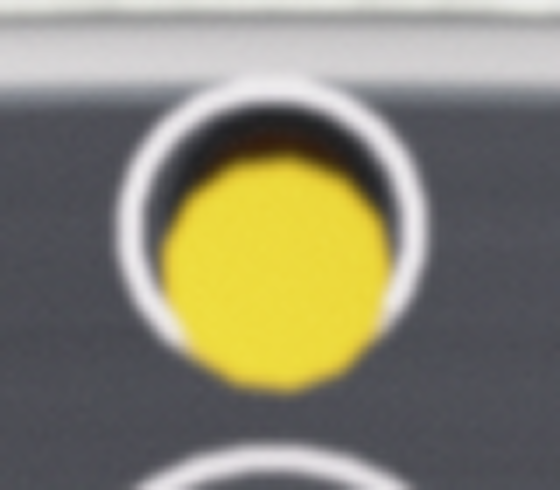

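Request:
play_rows(
  steps=[
    {"dx":-0.05,"dy":0.004,"dz":0.003,"ax":0,"ay":0,"az":0},
    {"dx":-0.06,"dy":0.005,"dz":0.003,"ax":0,"ay":0,"az":0},
    {"dx":-0.06,"dy":0.005,"dz":0.003,"ax":0,"ay":0,"az":0},
    {"dx":-0.06,"dy":0.005,"dz":0.003,"ax":0,"ay":0,"az":0},
    {"dx":-0.035,"dy":0.005,"dz":0.001,"ax":0,"ay":0,"az":0},
    {"dx":0,"dy":0,"dz":0,"ax":0,"ay":0,"az":0},
  ],
)

```text
clock: 29.1
position: [0.5836, 0.2653, 0.1539]
ee_rot: [[0.101, -0.001, 0.995], [-0.995, -0.001, 0.101], [0.001, -1.0, -0.001]]
force: [-0.5, 0.1, -0.2]
width: 0.757
```

```bash
python3 - <<'E'
from look import *
import pickle
o,im=look("w19");pickle.dump(o,open("w19.pkl","wb"))
u=proj("wrist",(.579,.272,.005),o).astype(int);print(u)
c=fit(im,GREEN,(u[0]-60,u[0]+60,u[1]-50,u[1]+60),"wrist",.005,o)
chain(o,[((c[0],c[1],.08),-1.466)])
E
```

```text
29.1 [0.5836 0.2653 0.1539] R2 [ 0.0009 -1.     -0.001 ] yaw -1.4692913517724122 w 0.7574526848240101 F [-0.4514  0.0731 -0.2322]
[253 174]
blob [254.  174.2] [ 223  144   63   61 2988] centre [0.5787 0.2714] r mm 31.9 sd 0.31
-> (np.float64(0.5787115648482032), np.float64(0.27138466301903014), 0.08) -1.466
tilt err [ 0.0009 -1.     -0.001 ] n 2 j [ 0.24  0.39  1.47 -0.    1.28  1.71]
[{"dx": -0.003, "dy": 0.037, "dz": -0.002, "ax": 0.001, "ay": -0.002, "az": 0.001}, {"dx": -0.003, "dy": 0.037, "dz": -0.002, "ax": 0, "ay": -0.002, "az": 0}]
```

View pics/w19.png

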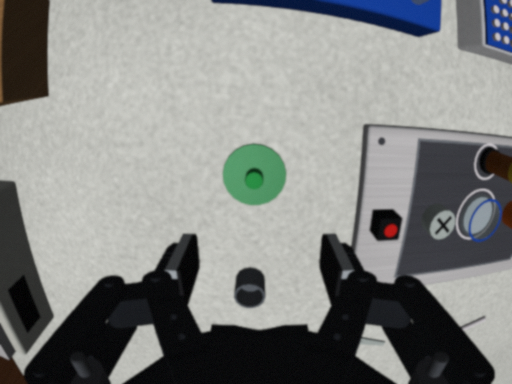

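Request:
play_rows(
  steps=[
    {"dx":-0.005,"dy":0.035,"dz":-0.005,"ax":0.001,"ay":-0.002,"az":0.001},
    {"dx":0,"dy":0.035,"dz":0,"ax":0,"ay":0,"az":0},
    {"dx":0,"dy":0.02,"dz":0,"ax":0,"ay":0,"az":0},
    {"dx":0,"dy":0,"dz":0,"ax":0,"ay":0,"az":0},
  ],
  jaw=0.05,
)

```text
clock: 29.65
position: [0.582, 0.264, 0.062]
ee_rot: [[0.097, 0.003, 0.995], [-0.995, -0.001, 0.097], [0.002, -1.0, 0.003]]
force: [0.4, -0.1, 0.1]
width: 0.582
```

```bash
python3 - <<'E'
from plan import *
o=sensors.get_obs();print(o["position"],o["force"])
chain(o,[((.5787,.270,.011),-1.466)])
E
```

```text
[0.582 0.264 0.062] [ 0.434  -0.0834  0.0938]
-> (0.5787, 0.27, 0.011) -1.466
tilt err [ 0.0015 -1.      0.0027] n 1 j [ 0.24  0.49  1.53 -0.    1.11  1.71]
[{"dx": -0.006, "dy": 0.051, "dz": -0.003, "ax": -0.003, "ay": -0.008, "az": 0.002}]
```

Request:
play_rows(
  steps=[
    {"dx":-0.006,"dy":0.015,"dz":-0.004,"ax":-0.003,"ay":-0.008,"az":0.002},
    {"dx":0,"dy":0.015,"dz":0,"ax":0,"ay":0,"az":0},
    {"dx":0,"dy":0.008,"dz":0,"ax":0,"ay":0,"az":0},
  ],
)

```text
clock: 30.02
position: [0.5801, 0.27, 0.0251]
ee_rot: [[0.105, 0.005, 0.994], [-0.995, 0.002, 0.105], [-0.001, -1.0, 0.005]]
force: [-0.5, -0.4, -1.0]
width: 0.583
```

```bash
python3 - <<'E'
from look import *
o,im=look("w20")
c=fit(im,GREEN,(190,330,170,325),"wrist",.005,o)
chain(o,[((.5787,.270,.011),-1.466)])
E
```

```text
30.02 [0.5801 0.27   0.0251] R2 [-0.0014 -1.      0.0055] yaw -1.4659776860210043 w 0.5826716340027187 F [-0.533  -0.3564 -0.9616]
blob [258.6 224.6] [ 206  177  106   96 7867] centre [0.579  0.2716] r mm 32.3 sd 0.41
-> (0.5787, 0.27, 0.011) -1.466
tilt err [-0.0014 -1.      0.0055] n 1 j [0.25 0.54 1.55 0.   1.05 1.71]
[{"dx": -0.0, "dy": 0.014, "dz": -0.001, "ax": -0.005, "ay": 0.0, "az": -0.001}]
```

View pics/w20.png

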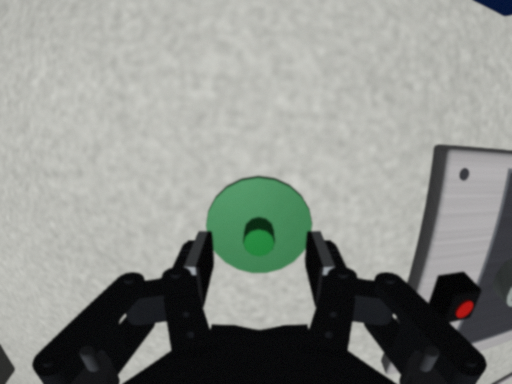

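Request:
play_rows(
  steps=[
    {"dx":0,"dy":0.01,"dz":-0.001,"ax":-0.005,"ay":0,"az":-0.001},
    {"dx":0,"dy":0.006,"dz":0,"ax":0,"ay":0,"az":0},
  ],
)

```text
clock: 30.32
position: [0.5789, 0.27, 0.0077]
ee_rot: [[0.105, -0.0, 0.994], [-0.994, 0.0, 0.105], [-0.0, -1.0, -0.0]]
force: [0.4, 0.4, 0.4]
width: 0.581
```

Request:
play_rows(
  steps=[
    {"dx":0,"dy":0,"dz":0,"ax":0,"ay":0,"az":0},
    {"dx":0,"dy":0,"dz":0,"ax":0,"ay":0,"az":0},
    {"dx":0,"dy":0,"dz":0,"ax":0,"ay":0,"az":0},
    {"dx":0,"dy":0,"dz":0,"ax":0,"ay":0,"az":0},
    {"dx":0,"dy":0,"dz":0,"ax":0,"ay":0,"az":0},
  ],
  jaw=0.005,
  newtons=40,
)

```text
clock: 30.95
position: [0.5793, 0.27, 0.0082]
ee_rot: [[0.105, 0.0, 0.994], [-0.994, 0.0, 0.105], [-0.0, -1.0, 0.001]]
force: [-1.0, -0.4, -1.5]
width: 0.188
```

```bash
python3 - <<'E'
from look import *
o,im=look("w21")
c=fit(im,GREEN,(190,330,170,325),"wrist",.005,o)
print(c-o["position"][:2],(c-o["position"][:2])@o["ee_rot"][:2,[0,2]])
chain(o,[((.579,.27,.10),-1.466),((.563,-.0085,.19),-1.466)])
E
```

```text
30.95 [0.5793 0.27   0.0082] R2 [-0.0004 -1.      0.0005] yaw -1.465751230064629 w 0.18799554514060604 F [-1.0334 -0.3927 -1.5357]
blob [259.1 228.7] [ 202  184  116  104 7100] centre [0.5811 0.2716] r mm 27.4 sd 8.1
[0.0018 0.0016] [-0.0014  0.0019]
-> (0.579, 0.27, 0.1) -1.466
tilt err [-0.0004 -1.      0.0005] n 2 j [0.25 0.57 1.54 0.   1.03 1.71]
[{"dx": -0.0, "dy": -0.046, "dz": -0.0, "ax": -0.001, "ay": 0.0, "az": -0.0}, {"dx": -0.0, "dy": -0.046, "dz": -0.0, "ax": 0, "ay": 0.0, "az": 0}]
-> (0.563, -0.0085, 0.19) -1.466
tilt err [ 0. -1.  0.] n 5 j [0.25 0.57 1.54 0.   1.03 1.71]
[{"dx": 0.055, "dy": -0.018, "dz": -0.009, "ax": -0.0, "ay": -0.0, "az": 0.0}, {"dx": 0.055, "dy": -0.018, "dz": -0.009, "ax": 0, "ay": -0.0, "az": 0}, {"dx": 0.055, "dy": -0.018, "dz": -0.009, "ax": 0, "ay": -0.0, "az": 0}, {"dx": 0.055, "dy": -0.018, "dz": -0.009, "ax": 0, "ay": -0.0, "az": 0}, {"dx": 0.055, "dy": -0.018, "dz": -0.009, "ax": 0, "ay": -0.0, "az": 0}]
```

View pics/w21.png

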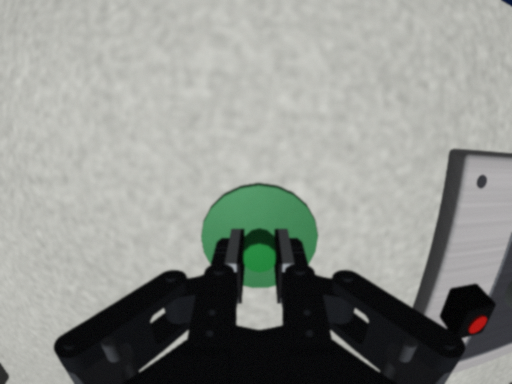

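```bash
cat >> look.py <<'E'
def coverfit(im,o,z,box=(190,330,170,325),ymax=235,r=.0325):
    from scipy.optimize import least_squares
    H,S,V=[c.astype(int) for c in cv2.split(cv2.cvtColor(im,cv2.COLOR_BGR2HSV))]
    m=GREEN(H,S,V);x0,x1,y0,y1=box;P=[]
    for x in range(x0,x1):
        ys=np.nonzero(m[y0:y1,x])[0]
        if len(ys)>8 and ys[0]+y0<ymax: P.append(onplane("wrist",(x,ys[0]+y0-.5),z,o)[:2])
    P=np.array(P);f=least_squares(lambda c:np.hypot(*(P-c).T)-r,P.mean(0),loss="soft_l1",f_scale=.0005)
    e=f.fun*1e3;print("cover",f.x.round(4),"rms mm",np.sqrt((e**2).mean()).round(2),len(P),"offset",f.x-o["position"][:2]);return f.x
E
python3 - <<'E'
from look import *
o=sensors.get_obs();im=cv2.imread("pics/w21.png")
for r in(.032,.0325,.033):coverfit(im,o,.005,r=r)
E
```

```text
cover [0.58   0.2716] rms mm 0.18 115 offset [0.0007 0.0015]
cover [0.5794 0.2715] rms mm 0.18 115 offset [0.0001 0.0015]
cover [0.5788 0.2715] rms mm 0.25 115 offset [-0.0005  0.0014]
```

Request:
play_rows(
  steps=[
    {"dx":0,"dy":-0.02,"dz":0,"ax":0,"ay":0,"az":0},
    {"dx":0,"dy":-0.05,"dz":0,"ax":0,"ay":0,"az":0},
    {"dx":0,"dy":-0.05,"dz":0,"ax":0,"ay":0,"az":0},
    {"dx":0.05,"dy":-0.03,"dz":-0.008,"ax":0,"ay":0,"az":0},
    {"dx":0.055,"dy":-0.005,"dz":-0.009,"ax":0,"ay":0,"az":0},
    {"dx":0.055,"dy":0,"dz":-0.009,"ax":0,"ay":0,"az":0},
    {"dx":0.055,"dy":0,"dz":-0.009,"ax":0,"ay":0,"az":0},
    {"dx":0.035,"dy":0,"dz":-0.007,"ax":0,"ay":0,"az":0},
  ],
)

```text
clock: 32.0
position: [0.5669, 0.0121, 0.1814]
ee_rot: [[0.111, 0.017, 0.994], [-0.994, -0.001, 0.111], [0.003, -1.0, 0.017]]
force: [-0.0, 0.3, -0.5]
width: 0.188
```

```bash
python3 - <<'E'
from look import *
import pickle
o,im=look("w22");pickle.dump(o,open("w22.pkl","wb"))
c=coverfit(im,o,o["position"][2]-.0032)
chain(o,[((.563,-.0085,.19),-1.466)])
E
```

```text
32.0 [0.5669 0.0121 0.1814] R2 [ 0.0028 -0.9999  0.0166] yaw -1.4597628515273178 w 0.18840301062251805 F [-0.0257  0.261  -0.5065]
cover [0.5672 0.0137] rms mm 0.28 117 offset [0.0003 0.0015]
-> (0.563, -0.0085, 0.19) -1.466
tilt err [ 0.0028 -0.9999  0.0166] n 1 j [-0.19  0.17  1.69  0.    1.27  1.27]
[{"dx": 0.02, "dy": -0.009, "dz": -0.006, "ax": -0.017, "ay": 0.006, "az": 0.003}]
```

View pics/w22.png

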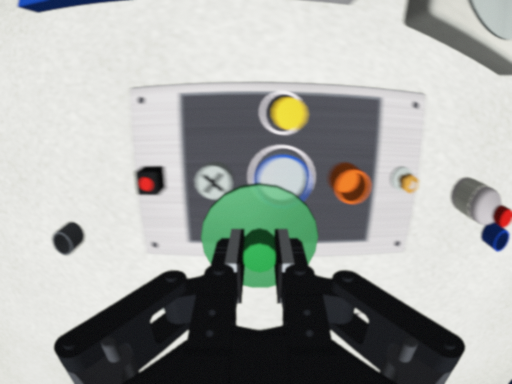

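Request:
play_rows(
  steps=[
    {"dx":0.02,"dy":0.02,"dz":-0.005,"ax":-0.016,"ay":0.006,"az":0.003},
    {"dx":0,"dy":0.035,"dz":0,"ax":0,"ay":0,"az":0},
    {"dx":0,"dy":0.015,"dz":0,"ax":0,"ay":0,"az":0},
    {"dx":0,"dy":0,"dz":0,"ax":0,"ay":0,"az":0},
  ],
)

```text
clock: 32.55
position: [0.5673, -0.0147, 0.1169]
ee_rot: [[0.1, 0.01, 0.995], [-0.995, -0.005, 0.1], [0.006, -1.0, 0.009]]
force: [1.0, -0.2, -1.4]
width: 0.189
```

```bash
python3 - <<'E'
from look import *
o,im=look("w23")
c=coverfit(im,o,o["position"][2]-.0032)
chain(o,[((.5633,-.01,.06),-1.466)])
E
```

```text
32.55 [ 0.5673 -0.0147  0.1169] R2 [ 0.0057 -0.9999  0.0091] yaw -1.4708875219777957 w 0.18938347754547172 F [ 1.0176 -0.1995 -1.4126]
cover [ 0.5675 -0.0134] rms mm 0.29 117 offset [0.0002 0.0013]
-> (0.5633, -0.01, 0.06) -1.466
tilt err [ 0.0057 -0.9999  0.0091] n 1 j [-0.24  0.25  1.73 -0.    1.15  1.23]
[{"dx": -0.005, "dy": 0.057, "dz": -0.004, "ax": -0.009, "ay": -0.005, "az": 0.006}]
```

View pics/w23.png

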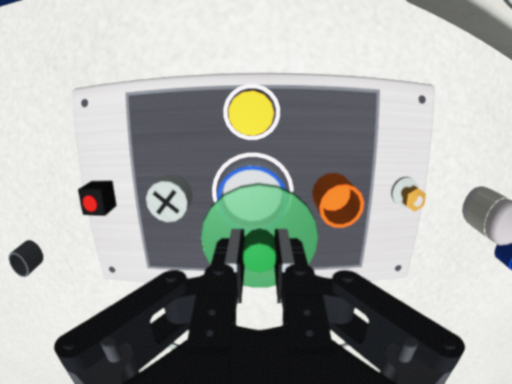

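Request:
play_rows(
  steps=[
    {"dx":-0.005,"dy":0.02,"dz":-0.005,"ax":-0.01,"ay":-0.005,"az":0.006},
    {"dx":0,"dy":0.02,"dz":0,"ax":0,"ay":0,"az":0},
    {"dx":0,"dy":0.008,"dz":0,"ax":0,"ay":0,"az":0},
  ],
)

```text
clock: 32.98
position: [0.5642, -0.0093, 0.0703]
ee_rot: [[0.107, 0.005, 0.994], [-0.994, -0.001, 0.107], [0.001, -1.0, 0.005]]
force: [-0.5, -0.2, -0.6]
width: 0.186
```

```bash
python3 - <<'E'
from plan import *
o=sensors.get_obs();print(o["position"],o["force"])
chain(o,[((.5633,-.01,.05),-1.466)])
E
```

```text
[ 0.5642 -0.0093  0.0703] [-0.5026 -0.1754 -0.5664]
-> (0.5633, -0.01, 0.05) -1.466
tilt err [ 0.0012 -1.      0.0047] n 1 j [-0.23  0.31  1.76  0.    1.07  1.23]
[{"dx": 0.001, "dy": 0.02, "dz": -0.001, "ax": -0.005, "ay": 0.003, "az": 0.001}]
```

Request:
play_rows(
  steps=[
    {"dx":0.001,"dy":0.009,"dz":-0.001,"ax":-0.005,"ay":0.003,"az":0.001},
    {"dx":0,"dy":0.006,"dz":0,"ax":0,"ay":0,"az":0},
  ],
)

```text
clock: 33.22
position: [0.5634, -0.0101, 0.0546]
ee_rot: [[0.104, -0.0, 0.995], [-0.995, -0.0, 0.104], [0.0, -1.0, -0.001]]
force: [-0.2, -0.0, -0.9]
width: 0.189
```

```bash
python3 - <<'E'
from plan import *
o=sensors.get_obs();print(o["position"],o["force"])
chain(o,[((.5633,-.01,.05),-1.466)])
E
```

```text
[ 0.5634 -0.0101  0.0546] [-0.2305 -0.021  -0.9234]
-> (0.5633, -0.01, 0.05) -1.466
tilt err [ 0.0001 -1.     -0.0005] n 1 j [-0.23  0.33  1.76 -0.    1.04  1.23]
[{"dx": -0.0, "dy": 0.005, "dz": -0.0, "ax": 0.001, "ay": -0.0, "az": 0.0}]
```

Perfectly aligned; ease down.

Request:
play_rows(
  steps=[
    {"dx":0,"dy":0.004,"dz":0,"ax":0,"ay":0,"az":0},
  ],
)

```text
clock: 33.35
position: [0.5635, -0.0101, 0.0504]
ee_rot: [[0.104, -0.0, 0.995], [-0.995, -0.0, 0.104], [0.0, -1.0, -0.0]]
force: [-0.2, 0.1, -0.4]
width: 0.185
```

Request:
play_rows(
  steps=[
    {"dx":0,"dy":0.0015,"dz":0,"ax":0,"ay":0,"az":0},
  ],
)

```text
clock: 33.48
position: [0.5636, -0.0102, 0.0488]
ee_rot: [[0.104, -0.0, 0.995], [-0.995, -0.0, 0.104], [0.0, -1.0, -0.0]]
force: [-0.3, -0.2, -0.3]
width: 0.189
```

Request:
play_rows(
  steps=[
    {"dx":0,"dy":0.001,"dz":0,"ax":0,"ay":0,"az":0},
  ],
)

```text
clock: 33.6
position: [0.5638, -0.0103, 0.048]
ee_rot: [[0.104, 0.0, 0.995], [-0.995, -0.0, 0.104], [0.0, -1.0, 0.0]]
force: [0.2, 0.0, -0.5]
width: 0.191
```

Request:
play_rows(
  steps=[
    {"dx":0,"dy":0.001,"dz":0,"ax":0,"ay":0,"az":0},
  ],
)

```text
clock: 33.72
position: [0.564, -0.0103, 0.0476]
ee_rot: [[0.104, 0.0, 0.995], [-0.995, -0.0, 0.104], [0.0, -1.0, 0.0]]
force: [-3.2, 0.2, 6.2]
width: 0.189
```

Touching with 6 N. Release with a small opening and rise.

Request:
play_rows(
  steps=[
    {"dx":0,"dy":0,"dz":0,"ax":0,"ay":0,"az":0},
    {"dx":0,"dy":0,"dz":0,"ax":0,"ay":0,"az":0},
    {"dx":0,"dy":0,"dz":0,"ax":0,"ay":0,"az":0},
    {"dx":0,"dy":-0.02,"dz":0,"ax":0,"ay":0,"az":0},
    {"dx":0,"dy":-0.04,"dz":0,"ax":0,"ay":0,"az":0},
    {"dx":0,"dy":-0.05,"dz":0,"ax":0,"ay":0,"az":0},
    {"dx":0,"dy":-0.03,"dz":-0.03,"ax":0,"ay":0,"az":0},
    {"dx":0,"dy":0,"dz":0,"ax":0,"ay":0,"az":0},
  ],
  jaw=0.04,
)

```text
clock: 34.72
position: [0.5336, -0.0136, 0.1919]
ee_rot: [[0.104, 0.001, 0.995], [-0.995, -0.001, 0.104], [0.001, -1.0, 0.001]]
force: [-0.9, 0.5, -0.8]
width: 0.469
```

```bash
python3 - <<'E'
from look import *
import pickle
o,im=look("w24");pickle.dump(o,open("w24.pkl","wb"))
u=proj("wrist",(.5637,-.0087,.045),o).astype(int);print(u)
c=fit(im,GREEN,(u[0]-60,u[0]+60,u[1]-50,u[1]+60),"wrist",.045,o)
s=capture("scene");cv2.imwrite("pics/s24.png",s)
cv2.imwrite("pics/s24c.png",cv2.resize(s[130:290,160:420],None,fx=3,fy=3,interpolation=cv2.INTER_CUBIC))
E
```

```text
34.73 [ 0.5336 -0.0136  0.1919] R2 [ 0.0007 -1.      0.0009] yaw -1.4662442803970892 w 0.46942580544907825 F [-0.8518  0.5472 -0.8247]
[258 142]
blob [259.  142.2] [ 226  110   67   65 3406] centre [ 0.5631 -0.0091] r mm 32.6 sd 0.35
```

View pics/w24.png

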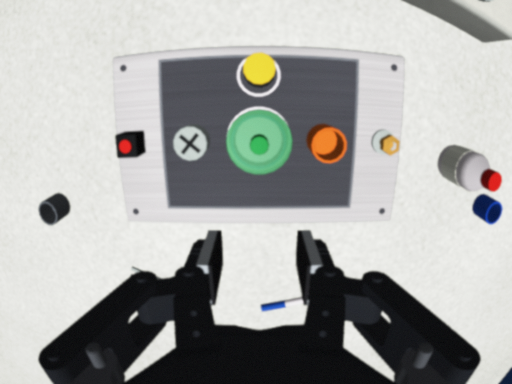

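View pics/s24c.png

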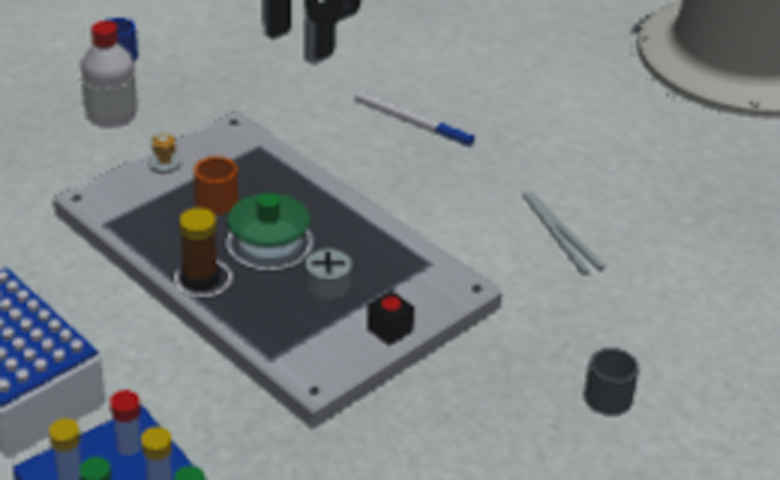

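```bash
python3 - <<'E'
from look import *
import pickle
o=pickle.load(open("w24.pkl","rb"));im=cv2.imread("pics/w24.png")
c=fit(im,lambda H,S,V:YELLOW(H,S,V)&(V>190),(235,285,45,100),"wrist",.08,o)
r=ringfit(im,(258.5,75),17,25,170,o,ymax=99)
cv2.imwrite("pics/w24c.png",cv2.resize(im[45:110,215:305],None,fx=7,fy=7,interpolation=cv2.INTER_CUBIC))
# ring in scene, foot in scene
s=cv2.imread("pics/s24.png");cv2.imwrite("pics/s24d.png",cv2.resize(s[195:232,212:245],None,fx=14,fy=14,interpolation=cv2.INTER_CUBIC))
for p in [(.632,-.0016,.02),(.634,-.0016,.02)]: print((proj("scene",p)-[212,195])*14)
E
```

```text
blob [258.9  67.8] [243  53  33  31 785] centre [ 0.6338 -0.0016] r mm 13.1 sd 0.29
ring [ 0.6319 -0.0011] r mm 21.4 sd 1.86 562
[222.1386 392.0342]
[212.0109 396.4989]
```

View pics/s24d.png

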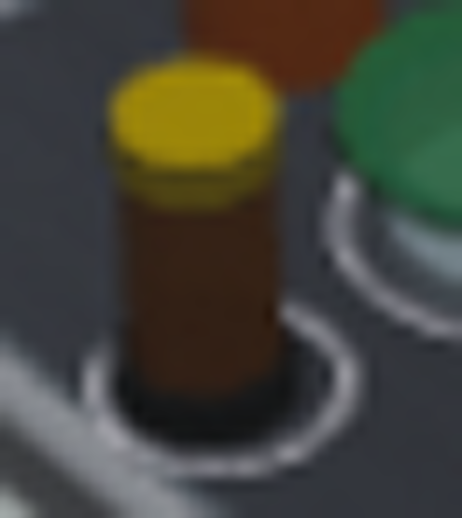

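View pics/w24c.png

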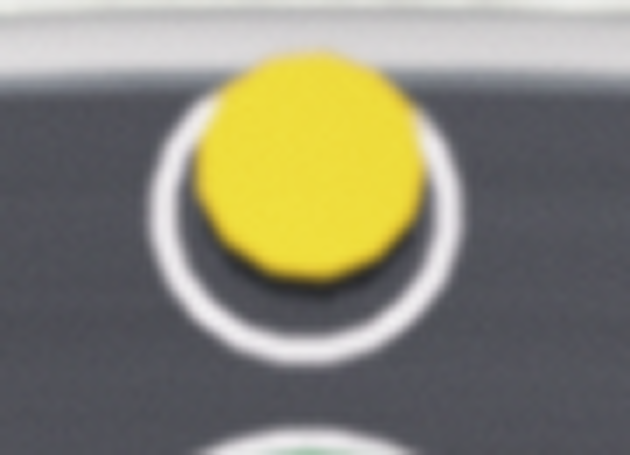

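```bash
python3 - <<'E'
from look import *
from bench import ticket
a=cv2.imread("pics/topavg.png");b=capture("top")
for x0,x1,y0,y1,n in((142,168,215,240,"spare"),(355,384,160,190,"bottle"),(390,410,186,206,"blue")):
    print(n,np.abs(a[y0:y1,x0:x1].astype(int)-b[y0:y1,x0:x1]).mean())
print(ticket.close_job())
E
```

```text
spare 1.705128205128205
bottle 1.7019157088122605
blue 1.7408333333333332
the job is handed in; nothing more can be done
None
```

I placed all five pieces in the order asked and handed the job in at about 35 s of the 115 s allowed. No verdict was reported.

What the last camera checks showed:

| Piece | Placed | Offset from target |
|---|---|---|
| Glass dish | on the large ring | about 0.3 mm |
| Orange cup | halfway between dish and clamp | about 1 mm |
| Steel puck | halfway between dish and sensor | under 1 mm |
| Amber cartridge | upright on the small ring | about 2 mm towards the back |
| Green cover | on the dish, knob up | under 1 mm |

- **Cartridge:** its foot is still inside the ring. I left it rather than disturb the finished layout.
- **Glass:** I lowered the dish and cover until they touched, at about 13 N and 6 N, and only then let go.
- **Bottle and spare cup:** neither they nor the blue cup moved between the first and last top views.
- **Camera disagreement:** the wrist and top cameras differed by 2–3 mm. The wrist camera's reported mount also shifted slightly as the wrist turned. I placed everything by wrist-camera measurements of both the piece and its target, so most of that offset should cancel out.

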